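# Tumble the dry-rub tin along the prep board and hold it with the end stop

## Robot

A 6-joint arm with a two-finger parallel gripper is mounted at the origin on the work surface. World frame = base frame: x ahead of the robot, y to its left, z up, the work surface at z = 0. Lengths are in mm, angles in rad, forces in N, time in s.
With the tool pointing down it reaches from about 400 to 925 mm from the base axis. Payload 12.5 kg.
Tool frame: the origin (TCP) lies at the very end of the fingers, on their centre line; the grasp point (between the pads) lies 19 mm behind it; y points along the fingers, z is the direction in which the jaws open and shut, and the axes are right-handed (so a half turn about y gives the same grasp; the last joint's range is limited). The gripper opens to 95 mm and grips with 3 to 60 N. Pads are 20 mm wide; open, the fingers measure 119 mm over their backs; the gripper's body (75 mm by 180 mm) begins 59 mm behind the grasp point.
Start: joints at [1.063, 0.491, 1.559, -0, 1.092, -0.106], TCP at [244.409, 575.251, 191.261] pointing down, gripper open.
Joint ranges: [-3.1, 3.1], [-0.84, 2.19], [0.05, 2.79], [-1.13, 4.28], [0.06, 2.93], [-2.69, 2.69]. Speed limits (rad/s): [2.22, 2.22, 2.79, 3.14, 3.14, 3.14].

## Interface

Orientations are given as [roll, pitch, yaw] about the fixed x, y, z axes, in that order (R = Rz(yaw) Ry(pitch) Rx(roll)).
In Python, from cell import env, optics gives the robot as it stands.
- The arm moves only by the tool drive_tool, never from a script. Its argument "steps" is a list of rows, each an object with "slide": the shift along the tool's x, y, z in m, a list of three; "dr": the turn, a rotation vector about the tool's x, y, z in rad, a list of three; "fingers": the finger opening in m, from 0 to 0.0951. A call has 1 to 5 rows; each row is the pose to reach, as a shift and turn from the pose commanded when the call began, along the tool's axes at that moment; what a row does not reach only later rows make up. A row lasts 1/12 s, in which the tool goes at most 41.7 mm and 7.16 degrees, less where a joint would pass 70% of its speed; a pose out of reach is approached as far as the arm can. A call with a gripper value outside its range is refused whole. The fingers move at their own pace and stop on an object; the grip force is fixed at half the most. Time passes only in rows, so rows that repeat a pose let the fingers close. It gives the time, the measured TCP pose, the force and the opening at its end, in the units of the state.
- env.state(): the state, without advancing time (a new reading comes with each control period).
- optics.read_camera(name): name is "side" or "top"; returns the picture (384x512x3 uint8, red, green, blue); there is no depth.
- optics.camera_model(name): a dict with "mtx" (3x3 intrinsics, pixels), "R" (3x3) and "t" (3): a world point X has camera coordinates R X + t. Camera axes: x right, y down, z forward; pixel columns grow to the right and rows downward; lengths in mm; the calibration is good to about 2 mm. A picture is of the moment at which its call begins. camera_model takes no time and is no camera call.
- env.job_done(): hands the job in, once; it reports no verdict.
The state is a dict: "t": time; "joints": joint angles; "qvel": joint speeds; "tau": joint torques, N m; "eef_pos": TCP position; "tcp_rot": TCP orientation; "ft_force": force on the tool from outside, world axes, zero at the start; "moment": the same for the moment, N m; "opening": opening from 0.0 (shut) to 1.0 (fully open).
Only numpy, scipy, OpenCV 4.12 (cv2) and the standard library are available. Lean on these libraries where they do the work, as an engineer would, in place of code of your own. Each camera call takes 0.05 s, during which the arm holds its last target.

## Task

The dry rub in the long flat sealed tin has settled: mix it by walking the tin end over end along the marked lane of the board towards the sliding end stop, two full tumbles, each time standing it up on its leading end and laying it down again in the lane ahead, so that it finishes right way up. The tin is to be walked, not carried: always keep one end on the board, and lay it down gently rather than letting it fall. Then slide the end stop up against the tin, straight in its lane, and leave the avocados and the short tin on the table and board where they are.

Things in the scene. Friction and masses are not known exactly. Their poses are not given: they have to be found in the camera images.
- board: Green plastic prep board, 250 x 620 x 15 mm, fixed. Its origin is on its underside, under the middle line of the lane, half-way along the board; the board's top is 15 mm above it. Its y axis runs along the lane towards the end stop (walking direction); x points away from the robot. The lane is 80 mm wide (x from -40 to +40 mm), between two thin white lines; the board reaches from x = -85 to +165 mm.
- tin_center (a point): Centre of the long flat sealed steel tin: 120 mm long (its y axis), 46 mm wide (x), 30 mm thick (z), square flat ends, about 0.5 kg, balanced at its middle. It starts lying flat in the lane near the end away from the stop, z up, y roughly along the board's y. Its cap end, with two dark grooves round it, is at +y and leads at the start. It stands steadily on either end. A tumble over its edges carries it forward 150 mm (length plus thickness).
- tin_cap (a point): Centre of the tin's cap-end face (60 mm from the tin's centre along its +y).
- tin_foot (a point): Centre of the tin's other end face (60 mm from the tin's centre along its -y).
- end_stop (a joint): Travel of the sliding end stop in m, 0 to 0.2; it grows as the stop slides along the lane towards the tin (board -y). Its face lies at board y = 0.255 minus this value. It starts between 0 and 0.03. Sliding takes about 2 N and it stays where it is left.
- stop_grip (a point): Grip point on the end stop, on its upright steel grip 24 mm wide (board x) by 18 mm (board y), which rises from 35 to 80 mm above the board's top; this point is 60 mm above the top. Below it is a white block 70 mm wide (x), 24 mm (y), 35 mm high. The stop's face towards the tin is 12 mm from this point, towards board -y.
- stop_face (a point): Point on the stop's face towards the tin, on the lane's middle line, 15 mm above the board's top. Its axes are the board's.
- avocado: Bystander: dark avocado, 66 mm wide, 71 mm high, standing on the board beside the lane, on the side away from the robot. Origin under its centre.
- short_tin: Bystander: a shorter tin, 75 x 46 x 30 mm, lying on the board beside the lane, on the side away from the robot. Origin at its underside (centre). Not the one to tumble.
- avocado2: Bystander: another avocado, on the table to the robot's right front.

How it is judged:
By the outcome, as a careful person would: the job done as asked, in the order asked, and still so for the second after the job is handed in, with the robot touching nothing.
It also fails if it takes over 67 s, if anything falls off the work surface, if the arm or the gripper's body presses on something with over 40 N, if the wrist force passes 120 N, or if a joint passes its speed limit or range.

## Working session

There is one attempt and no reset: what is moved stays moved. The work goes in short steps, Python scripts to look and compute and a tool call to move; the robot and the scene stay as the last step left them, time stands still between calls to the robot, and variables do not carry over. Pictures are saved under pics/ and viewed, and the job is handed in when it is done.

Besides the shell and the picture viewer there is one more tool, called after ">>>" as name([rows], argument=value, ...), one row to a line, values as JSON. drive_tool: Moves the arm, as the interface text tells. Its arguments: {"type":"object","properties":{"steps":{"type":"array","items":{"type":"object","properties":{"slide":{"type":"array","items":{"type":"number"}},"dr":{"type":"array","items":{"type":"number"}},"fingers":{"type":"number"}}}}},"required":["steps"]}

```bash
ls; mkdir -p pics; python3 - <<'E'
from cell import env, optics
import cv2
print(env.state())
for n in ("side","top"):
    im=optics.read_camera(n); cv2.imwrite(f"pics/{n}0.png",im[:,:,::-1]); cv2.imwrite(f"pics/{n}0b.png",cv2.resize(im[:,:,::-1],(800,600),interpolation=cv2.INTER_CUBIC))
    print(optics.camera_model(n))
E
```

```text
pics
{'t': 0.0, 'joints': array([ 1.06341269e+00,  4.91541591e-01,  1.55947625e+00, -1.63515831e-05,
        1.09171659e+00, -1.05575282e-01]), 'qvel': array([-0.00047745, -0.00026671, -0.0032782 ,  0.00070595,  0.00034571,
       -0.00160266]), 'tau': array([ 2.53038808e-03, -6.12629271e+01, -2.58194286e+01,  6.93621137e-02,
        4.80761065e-02, -9.82802499e-05]), 'eef_pos': array([244.25460333, 574.98112245, 190.6637053 ]), 'tcp_rot': array([-1.57193328e+00,  1.05898554e-04, -4.01800873e-01]), 'ft_force': array([ 0.087689  , -0.68041054, -0.51544487]), 'moment': array([-0.03255162, -0.00370108, -0.00660793]), 'opening': 1.0024817644337323}
{'mtx': array([[380.76852297,   0.        , 252.97799924],
       [  0.        , 380.76852297, 189.57480696],
       [  0.        ,   0.        ,   1.        ]]), 'R': array([[ 0.74972242, -0.66168867, -0.00918654],
       [-0.34636465, -0.38054203, -0.8574493 ],
       [ 0.56386862,  0.64603085, -0.51448645]]), 't': array([-380.64925141,  189.35295901,  795.63749609])}
{'mtx': array([[456.71136202,   0.        , 257.07497267],
       [  0.        , 456.71136202, 187.9747467 ],
       [  0.        ,   0.        ,   1.        ]]), 'R': array([[ 0.00623108, -0.99996707, -0.00519946],
       [-0.99456114, -0.00565663, -0.10400064],
       [ 0.1039678 ,  0.00581922, -0.99456364]]), 't': array([ -26.38219559,  473.87897489, 1430.9088465 ])}
```

View pics/side0b.png

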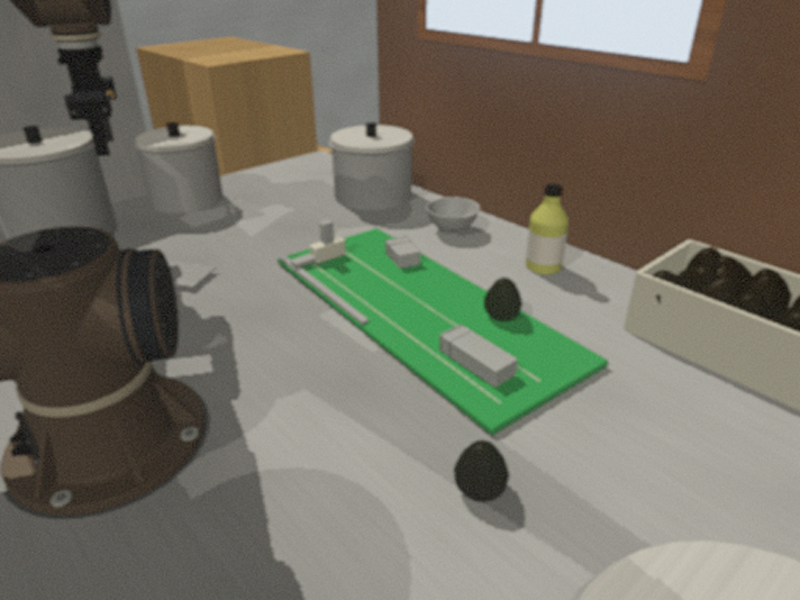

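View pics/top0b.png

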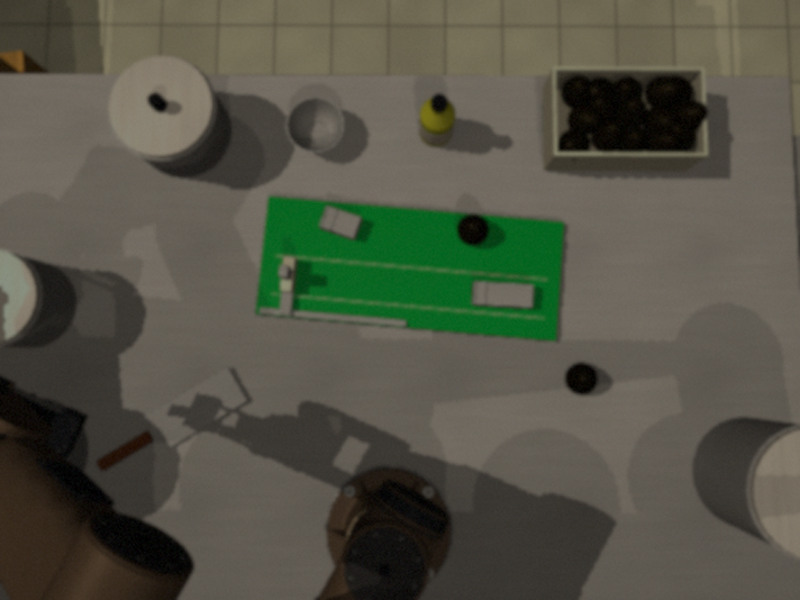

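The side view shows the board with the tin lying near its right end (about (478,354) in the 800x600 picture) and the stop at the far left (326,245). In the top view the tin is at about (503,294), the stop at (288,285), the avocado at (473,229), the short tin at (341,222), and the second avocado at (581,378). Next I'll measure them.

```bash
cat > h.py <<'E'
import numpy as np, cv2
from scipy.optimize import least_squares
from cell import env, optics
M={n:optics.camera_model(n) for n in("side","top")}
def proj(n,X):
    m=M[n];X=np.atleast_2d(X);c=X@m["R"].T+m["t"];p=c@m["mtx"].T;return p[:,:2]/p[:,2:]
def back(n,uv,z):
    m=M[n];d=np.linalg.inv(m["mtx"])@np.array([uv[0],uv[1],1.]);d=m["R"].T@d;o=-m["R"].T@m["t"];return o+d*(z-o[2])/d[2]
E
python3 - <<'E'
from h import *
for n in("top","side"):
    im=cv2.imread(f"pics/{n}0.png");hsv=cv2.cvtColor(im,cv2.COLOR_BGR2HSV)
    g=((hsv[...,0]>50)&(hsv[...,0]<80)&(hsv[...,1]>130)).astype(np.uint8)
    k,l,s,c=cv2.connectedComponentsWithStats(g);i=1+np.argmax(s[1:,4]);g=(l==i).astype(np.uint8)
    cn=max(cv2.findContours(g,0,1)[0],key=cv2.contourArea);h=cv2.convexHull(cn)
    ap=cv2.approxPolyDP(h,6,True)[:,0]
    print(n,ap.tolist());print(np.round([back(n,p,15) for p in ap],1))
    x0,y0,w,hh=cv2.boundingRect(cn)
    # crops
im=cv2.imread("pics/top0.png");cv2.imwrite("pics/tc.png",cv2.resize(im[120:225,160:370],None,fx=3.8,fy=3.8,interpolation=cv2.INTER_CUBIC))
im=cv2.imread("pics/side0.png");cv2.imwrite("pics/sc.png",cv2.resize(im[135:285,175:395],None,fx=3.6,fy=3.6,interpolation=cv2.INTER_CUBIC))
E
```

```text
top [[172, 127], [358, 142], [355, 216], [165, 196]]
[[ 673.1  254.8   15. ]
 [ 626.6 -349.4   15. ]
 [ 387.1 -335.9   15. ]
 [ 447.5  271.5   15. ]]
side [[197, 171], [242, 148], [386, 233], [314, 276], [226, 206]]
[[ 454.6  200.4   15. ]
 [ 665.3  235.6   15. ]
 [ 609.1 -359.9   15. ]
 [ 373.7 -340.7   15. ]
 [ 400.3  -14.4   15. ]]
```

View pics/tc.png

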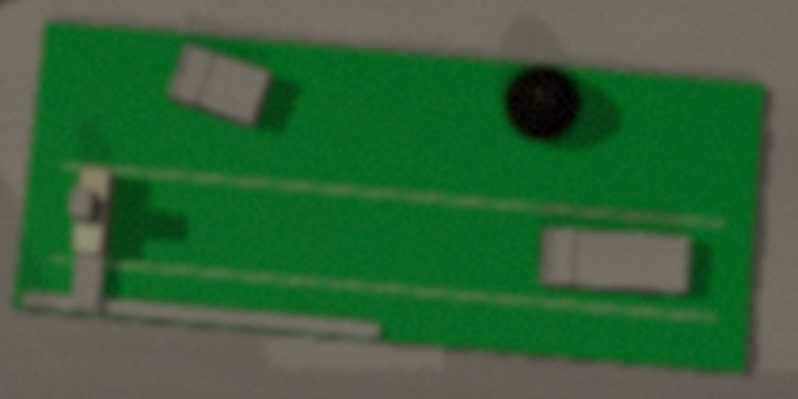

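View pics/sc.png

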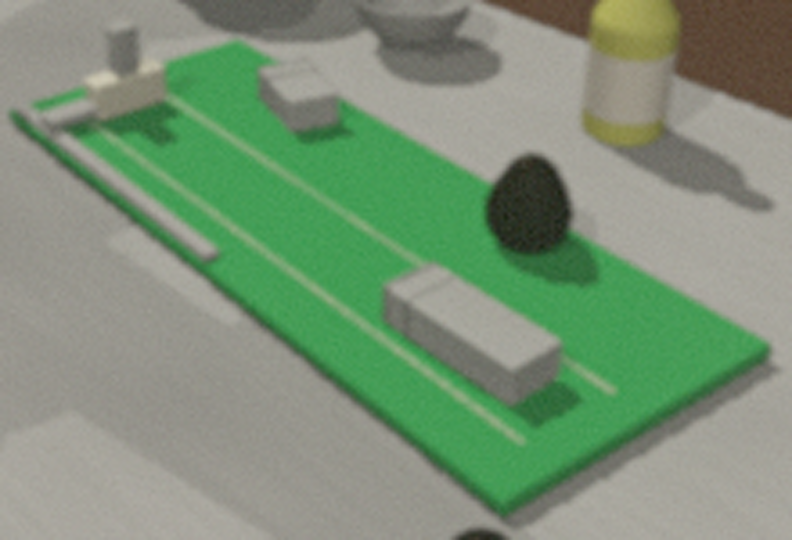

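```bash
cat >> h.py <<'E'
def T(x,y,yaw,z=0):
    c,s=np.cos(yaw),np.sin(yaw);return lambda P:np.atleast_2d(P)@np.array([[c,s,0],[-s,c,0],[0,0,1]])+[x,y,z]
def fit(obs,x0,z=0):
    """obs: list of (cam,uv,localP)"""
    def r(p):
        t=T(*p,z);return np.concatenate([(proj(n,t(P))[0]-uv) for n,uv,P in obs])
    s=least_squares(r,x0,loss="soft_l1",x_scale=[10,10,.05]);return s.x,r(s.x).reshape(-1,2)
def tc(u,v):return np.array([u/3.8+160-.37,v/3.8+120-.37])
def sc(u,v):return np.array([u/3.6+175-.36,v/3.6+135-.36])
E
python3 - <<'E'
from h import *
c=[(165,310,15),(165,-310,15),(-85,-310,15),(-85,310,15)]
o=[("top",tc(*p),q) for p,q in zip([(47,22),(765,87),(748,373),(15,308)],c)]
os=[("side",sc(*p),q) for p,q in zip([(240,42),(770,348),(504,510),(12,112)],c)]
for ob in (o,os,o+os):
    b,r=fit(ob,[480,-40,.08]);print(np.round(b,3));print(np.round(r,1).tolist())
np.save("board.npy",b)
B=T(*b)
# lines check
print(np.round(proj("top",B([[40,0,15],[-40,0,15]])),1))
# tin, z base 15
t=[("top",tc(*p),q) for p,q in zip([(545,227),(692,234),(690,293),(542,288)],[(23,60,30),(23,-60,30),(-23,-60,30),(-23,60,30)])]
s=[("side",sc(*p),q) for p,q in zip([(433,262),(561,346),(512,372),(385,297),(513,403),(559,379)],[(23,60,30),(23,-60,30),(-23,-60,30),(-23,60,30),(-23,-60,0),(23,-60,0)])]
for ob in (t,s,t+s):
    x,r=fit(ob,[480,-200,.08],15);print("tin",np.round(x,3));print(np.round(r,1).tolist())
    d=x[:2]-b[:2];ca,sa=np.cos(b[2]),np.sin(b[2]);print("in board",ca*d[0]+sa*d[1],-sa*d[0]+ca*d[1],x[2]-b[2])
# grip top: z 15+80; 
for n,p in(("top",tc(84,190)),("side",sc(122,28))):
    X=back(n,p,95 if n=="side" else 95);d=X[:2]-b[:2];print("grip",n,np.round(X,1),ca*d[0]+sa*d[1],-sa*d[0]+ca*d[1])
X=back("top",tc(541,105),15+36);d=X[:2]-b[:2];print("avo",X,ca*d[0]+sa*d[1],-sa*d[0]+ca*d[1])
X=back("top",tc(219,85),45);d=X[:2]-b[:2];print("short",X,ca*d[0]+sa*d[1],-sa*d[0]+ca*d[1])
E
```

```text
[ 4.89591e+02 -3.89520e+01 -8.40000e-02]
[[-0.3, -0.5], [0.8, -0.9], [0.1, 0.8], [-0.5, 0.5]]
[ 4.85811e+02 -4.03330e+01 -8.90000e-02]
[[0.1, -0.9], [2.1, 0.1], [-0.3, -0.1], [-1.3, -0.5]]
[ 4.87662e+02 -3.92580e+01 -8.80000e-02]
[[-0.0, -0.3], [1.1, 0.1], [0.1, 1.8], [-0.4, 0.7], [0.2, -1.2], [2.1, -0.5], [-0.0, -0.8], [-1.0, -0.7]]
[[263.2 171.8]
 [260.8 196.5]]
tin [ 4.72448e+02 -2.27715e+02 -3.80000e-02]
[[0.1, 0.7], [-0.4, 0.5], [-0.2, -0.4], [0.4, -0.8]]
in board 1.4169792685413558 -189.0648772741984 0.05029660796288366
tin [ 4.69787e+02 -2.28516e+02 -5.50000e-02]
[[-0.2, -0.2], [1.0, -0.7], [0.5, 0.0], [-0.8, -3.3], [-0.9, 2.0], [0.3, 0.6]]
in board -1.1641156167619577 -190.09684957300692 0.03308117976939082
tin [ 4.71030e+02 -2.27827e+02 -5.00000e-02]
[[0.3, 0.9], [-0.2, 1.2], [-0.3, 0.2], [0.4, -0.6], [-0.2, -0.5], [1.2, -1.2], [0.7, -0.4], [-0.7, -3.5], [-0.6, 1.6], [0.5, 0.1]]
in board 0.014305410894017712 -189.30123627962266 0.03760319332270147
grip top [521.6 206.   95. ] 12.219578325186756 247.27205751077327
grip side [505.7 201.4  95. ] -3.178089522904056 241.33145630175122
avo [ 601.30014675 -164.7200889    51.        ] 124.23036074460217 -114.98415735538309
short [618.04464443 103.72913016  45.        ] 117.30477270557667 153.89759666702366
```

```bash
cat >> h.py <<'E'
import json,os
from scipy.spatial.transform import Rotation as Ro, Slerp
def e2R(e):return Ro.from_euler("xyz",e)
def getcmd():
    if os.path.exists("cmd.json"):
        d=json.load(open("cmd.json"));return np.array(d["p"]),Ro.from_quat(d["q"])
    return np.array([244.409,575.251,191.261]),e2R([-np.pi/2,0,-0.4018])
def setcmd(p,R):json.dump(dict(p=list(p),q=list(R.as_quat())),open("cmd.json","w"))
BP=np.array([487.7,-39.3]);BY=-0.087
def tgt(x,y,h,th,yaw=0.):
    """grasp point in board frame (h above board top), th tilt deg (+ body on -y side) -> TCP pos, R"""
    th=np.radians(th);c,s=np.cos(th),np.sin(th)
    Rl=np.array([[0,0,1],[-c,s,0],[-s,-c,0]])
    Rw=Ro.from_euler("z",BY)
    g=Rw.apply([x,y,h])+[*BP,15]
    R=Rw*Ro.from_euler("z",yaw)*Ro.from_matrix(Rl)
    return g+19*R.apply([0,1,0]),R
def plan(ts,fingers=None):
    """ts: list of (pos,R) per row; prints calls of 5"""
    p,R=getcmd()
    for i in range(0,len(ts),5):
        rows=[];p0,R0=p,R
        for (a,A) in ts[i:i+5]:
            s=np.round(R0.inv().apply(a-p0)/1000,4)+0;d=np.round((R0.inv()*A).as_rotvec(),3)+0
            p1=p0+R0.apply(s*1000);R1=R0*Ro.from_rotvec(d)
            if np.linalg.norm(p1-p)>41.5 or np.degrees((R.inv()*R1).magnitude())>7.1:print("!!",np.linalg.norm(p1-p),np.degrees((R.inv()*R1).magnitude()))
            p,R=p1,R1
            r=dict(slide=s.tolist(),dr=d.tolist())
            if fingers is not None:r["fingers"]=fingers
            rows.append(r)
        print(json.dumps(rows).replace(" ",""))
    setcmd(p,R)
def line(b,n,R_b):
    p,R=getcmd();sl=Slerp([0,1],Ro.concatenate([R,R_b]));return [(p+(b-p)*k/n,sl(k/n)) for k in range(1,n+1)]
def inboard(p):return Ro.from_euler("z",-BY).apply(np.array(p)-[*BP,15])
def chk(x=None):
    s=env.state();p,R=getcmd();Rm=e2R(s["tcp_rot"])
    print("t",round(s["t"],2),"eef-cmd",np.round(s["eef_pos"]-p,1),"rot",np.round((R.inv()*Rm).as_rotvec(degrees=True),1),"F",np.round(s["ft_force"],1),"op",round(s["opening"]*95.1,1),"joints",np.round(s["joints"],2).tolist())
    g=s["eef_pos"]-19*Rm.apply([0,1,0]);print("grasp in board",np.round(inboard(g),1))
E
python3 - <<'E'
from h import *
p,R=getcmd()
a,Ra=tgt(0,40,250,0)
ts=line(a,15,Ra)
plan(ts,0.0951)
E
```

```text
!! 41.81399287319971 4.812845479098911
!! 41.89164594522404 4.755549699585837
!! 41.88603585922163 4.812845479098919
!! 41.82272109750873 4.812845479098912
!! 41.81399287319973 4.812845479098916
[{"slide":[0.0301,-0.0036,-0.0288],"dr":[0.0,0.084,0.0],"fingers":0.0951},{"slide":[0.0602,-0.0073,-0.0577],"dr":[0.0,0.167,0.0],"fingers":0.0951},{"slide":[0.0904,-0.0109,-0.0865],"dr":[0.0,0.251,0.0],"fingers":0.0951},{"slide":[0.1205,-0.0146,-0.1153],"dr":[0.0,0.335,0.0],"fingers":0.0951},{"slide":[0.1506,-0.0182,-0.1441],"dr":[0.0,0.419,0.0],"fingers":0.0951}]
!! 41.91646454556967 4.755549699585828
!! 41.81399287319977 4.812845479098909
!! 41.91646454556967 4.812845479098932
!! 41.78037816966236 4.812845479098906
!! 41.916464545569696 4.755549699585837
[{"slide":[0.0393,-0.0037,-0.0141],"dr":[0.0,0.083,0.0],"fingers":0.0951},{"slide":[0.0785,-0.0073,-0.0282],"dr":[0.0,0.167,0.0],"fingers":0.0951},{"slide":[0.1178,-0.011,-0.0423],"dr":[0.0,0.251,0.0],"fingers":0.0951},{"slide":[0.157,-0.0146,-0.0563],"dr":[0.0,0.335,0.0],"fingers":0.0951},{"slide":[0.1963,-0.0183,-0.0704],"dr":[0.0,0.418,0.0],"fingers":0.0951}]
!! 41.86311025234509 4.8128454790989075
!! 41.87911173843112 4.812845479098922
!! 41.77104260130455 4.812845479098919
!! 41.87182823808867 4.755549699585837
!! 41.87039526921139 4.812845479098912
[{"slide":[0.0416,-0.0036,0.003],"dr":[0.0,0.084,0.0],"fingers":0.0951},{"slide":[0.0832,-0.0073,0.0061],"dr":[0.0,0.168,0.0],"fingers":0.0951},{"slide":[0.1247,-0.0109,0.0092],"dr":[0.0,0.252,0.0],"fingers":0.0951},{"slide":[0.1663,-0.0146,0.0122],"dr":[0.0,0.335,0.0],"fingers":0.0951},{"slide":[0.2079,-0.0182,0.0153],"dr":[0.0,0.419,0.0],"fingers":0.0951}]
```

```bash
rm cmd.json; python3 - <<'E'
from h import *
a,Ra=tgt(0,40,250,0)
plan(line(a,20,Ra))
E
```

```text
[{"slide":[0.0226,-0.0027,-0.0216],"dr":[0.0,0.063,0.0]},{"slide":[0.0452,-0.0055,-0.0432],"dr":[0.0,0.126,0.0]},{"slide":[0.0678,-0.0082,-0.0649],"dr":[0.0,0.188,0.0]},{"slide":[0.0904,-0.0109,-0.0865],"dr":[0.0,0.251,0.0]},{"slide":[0.113,-0.0137,-0.1081],"dr":[0.0,0.314,0.0]}]
[{"slide":[0.0281,-0.0027,-0.0136],"dr":[0.0,0.063,0.0]},{"slide":[0.0563,-0.0055,-0.0272],"dr":[0.0,0.126,0.0]},{"slide":[0.0845,-0.0082,-0.0408],"dr":[0.0,0.188,0.0]},{"slide":[0.1126,-0.0109,-0.0544],"dr":[0.0,0.251,0.0]},{"slide":[0.1408,-0.0137,-0.0679],"dr":[0.0,0.314,0.0]}]
[{"slide":[0.031,-0.0027,-0.0043],"dr":[0.0,0.063,0.0]},{"slide":[0.062,-0.0054,-0.0085],"dr":[0.0,0.126,0.0]},{"slide":[0.093,-0.0082,-0.0127],"dr":[0.0,0.188,0.0]},{"slide":[0.124,-0.0109,-0.0169],"dr":[0.0,0.251,0.0]},{"slide":[0.1549,-0.0137,-0.0212],"dr":[0.0,0.314,0.0]}]
[{"slide":[0.0308,-0.0027,0.0056],"dr":[0.0,0.063,0.0]},{"slide":[0.0616,-0.0054,0.0112],"dr":[0.0,0.126,0.0]},{"slide":[0.0924,-0.0082,0.0167],"dr":[0.0,0.188,0.0]},{"slide":[0.1231,-0.0109,0.0223],"dr":[0.0,0.251,0.0]},{"slide":[0.1539,-0.0136,0.0278],"dr":[0.0,0.314,0.0]}]
```

>>> drive_tool([
  {"slide": [0.0226,-0.0027,-0.0216],"dr": [0.0,0.063,0.0]},
  {"slide": [0.0452,-0.0055,-0.0432],"dr": [0.0,0.126,0.0]},
  {"slide": [0.0678,-0.0082,-0.0649],"dr": [0.0,0.188,0.0]},
  {"slide": [0.0904,-0.0109,-0.0865],"dr": [0.0,0.251,0.0]},
  {"slide": [0.113,-0.0137,-0.1081],"dr": [0.0,0.314,0.0]},
])

```text
invalid input
```

>>> drive_tool([
  {"slide": [0.0281,-0.0027,-0.0136],"dr": [0.0,0.063,0.0]},
  {"slide": [0.0563,-0.0055,-0.0272],"dr": [0.0,0.126,0.0]},
  {"slide": [0.0845,-0.0082,-0.0408],"dr": [0.0,0.188,0.0]},
  {"slide": [0.1126,-0.0109,-0.0544],"dr": [0.0,0.251,0.0]},
  {"slide": [0.1408,-0.0137,-0.0679],"dr": [0.0,0.314,0.0]},
])

```text
invalid input
```

>>> drive_tool([
  {"slide": [0.031,-0.0027,-0.0043],"dr": [0.0,0.063,0.0]},
  {"slide": [0.062,-0.0054,-0.0085],"dr": [0.0,0.126,0.0]},
  {"slide": [0.093,-0.0082,-0.0127],"dr": [0.0,0.188,0.0]},
  {"slide": [0.124,-0.0109,-0.0169],"dr": [0.0,0.251,0.0]},
  {"slide": [0.1549,-0.0137,-0.0212],"dr": [0.0,0.314,0.0]},
])

```text
invalid input
```

>>> drive_tool([
  {"slide": [0.0308,-0.0027,0.0056],"dr": [0.0,0.063,0.0]},
  {"slide": [0.0616,-0.0054,0.0112],"dr": [0.0,0.126,0.0]},
  {"slide": [0.0924,-0.0082,0.0167],"dr": [0.0,0.188,0.0]},
  {"slide": [0.1231,-0.0109,0.0223],"dr": [0.0,0.251,0.0]},
  {"slide": [0.1539,-0.0136,0.0278],"dr": [0.0,0.314,0.0]},
])

```text
invalid input
```

```bash
python3 - <<'E'
from h import *
chk()
# next: go above tin at th=45, in air, y-189-... 
p,R=tgt(0,-205,150,45)
plan(line(p,11,R))
E
```

```text
t 0.1 eef-cmd [-246.9  574.5  -55.3] rot [ -0.1 -72.   -0. ] F [-0.1 -0.8 -0.5] op 95.4 joints [1.06, 0.49, 1.56, 0.0, 1.09, -0.11]
grasp in board [-295.9  590.9  194.7]
[{"slide":[0.0211,0.0086,0.0],"dr":[0.0,0.0,0.071]},{"slide":[0.0421,0.0172,0.0],"dr":[0.0,0.0,0.143]},{"slide":[0.0632,0.0257,0.0],"dr":[0.0,0.0,0.214]},{"slide":[0.0842,0.0343,0.0],"dr":[0.0,0.0,0.286]},{"slide":[0.1053,0.0429,0.0],"dr":[0.0,0.0,0.357]}]
[{"slide":[0.0227,0.0007,0.0],"dr":[0.0,0.0,0.071]},{"slide":[0.0454,0.0014,0.0],"dr":[0.0,0.0,0.143]},{"slide":[0.0681,0.0021,0.0],"dr":[0.0,0.0,0.214]},{"slide":[0.0908,0.0028,0.0],"dr":[0.0,0.0,0.286]},{"slide":[0.1136,0.0034,0.0],"dr":[0.0,0.0,0.357]}]
[{"slide":[0.0215,-0.0072,0.0],"dr":[0.0,0.0,0.071]}]
```

>>> drive_tool([
  {"slide": [0.0226,-0.0027,-0.0216],"dr": [0.0,0.063,0.0],"fingers": 0.095},
  {"slide": [0.0452,-0.0055,-0.0432],"dr": [0.0,0.126,0.0],"fingers": 0.095},
  {"slide": [0.0678,-0.0082,-0.0649],"dr": [0.0,0.188,0.0],"fingers": 0.095},
  {"slide": [0.0904,-0.0109,-0.0865],"dr": [0.0,0.251,0.0],"fingers": 0.095},
  {"slide": [0.113,-0.0137,-0.1081],"dr": [0.0,0.314,0.0],"fingers": 0.095},
])

```text
t: 0.52
eef_pos: [306.2, 430.1, 204.8]
tcp_rot: [-1.571, 0.0, -0.719]
ft_force: [0.3, 0.4, -0.5]
opening: 1.002
```

>>> drive_tool([
  {"slide": [0.0281,-0.0027,-0.0136],"dr": [0.0,0.063,0.0],"fingers": 0.095},
  {"slide": [0.0563,-0.0055,-0.0272],"dr": [0.0,0.126,0.0],"fingers": 0.095},
  {"slide": [0.0845,-0.0082,-0.0408],"dr": [0.0,0.188,0.0],"fingers": 0.095},
  {"slide": [0.1126,-0.0109,-0.0544],"dr": [0.0,0.251,0.0],"fingers": 0.095},
  {"slide": [0.1408,-0.0137,-0.0679],"dr": [0.0,0.314,0.0],"fingers": 0.095},
])

```text
t: 0.93
eef_pos: [368.0, 286.5, 218.6]
tcp_rot: [-1.571, 0.0, -1.033]
ft_force: [1.0, -0.1, 1.0]
opening: 0.999
```

>>> drive_tool([
  {"slide": [0.031,-0.0027,-0.0043],"dr": [0.0,0.063,0.0],"fingers": 0.095},
  {"slide": [0.062,-0.0054,-0.0085],"dr": [0.0,0.126,0.0],"fingers": 0.095},
  {"slide": [0.093,-0.0082,-0.0127],"dr": [0.0,0.188,0.0],"fingers": 0.095},
  {"slide": [0.124,-0.0109,-0.0169],"dr": [0.0,0.251,0.0],"fingers": 0.095},
  {"slide": [0.1549,-0.0137,-0.0212],"dr": [0.0,0.314,0.0],"fingers": 0.095},
])

```text
t: 1.35
eef_pos: [429.6, 142.7, 232.4]
tcp_rot: [-1.571, 0.0, -1.347]
ft_force: [0.2, 0.3, -0.9]
opening: 0.999
```

>>> drive_tool([
  {"slide": [0.0308,-0.0027,0.0056],"dr": [0.0,0.063,0.0],"fingers": 0.095},
  {"slide": [0.0616,-0.0054,0.0112],"dr": [0.0,0.126,0.0],"fingers": 0.095},
  {"slide": [0.0924,-0.0082,0.0167],"dr": [0.0,0.188,0.0],"fingers": 0.095},
  {"slide": [0.1231,-0.0109,0.0223],"dr": [0.0,0.251,0.0],"fingers": 0.095},
  {"slide": [0.1539,-0.0136,0.0278],"dr": [0.0,0.314,0.0],"fingers": 0.095},
])

```text
t: 1.77
eef_pos: [491.4, -1.0, 246.0]
tcp_rot: [-1.571, 0.0, -1.661]
ft_force: [0.4, 1.0, 0.0]
opening: 0.997
```

>>> drive_tool([
  {"slide": [0.0211,0.0086,0.0],"dr": [0.0,0.0,0.071],"fingers": 0.095},
  {"slide": [0.0421,0.0172,0.0],"dr": [0.0,0.0,0.143],"fingers": 0.095},
  {"slide": [0.0632,0.0257,0.0],"dr": [0.0,0.0,0.214],"fingers": 0.095},
  {"slide": [0.0842,0.0343,0.0],"dr": [0.0,0.0,0.286],"fingers": 0.095},
  {"slide": [0.1053,0.0429,0.0],"dr": [0.0,0.0,0.357],"fingers": 0.095},
])

```text
t: 2.18
eef_pos: [481.9, -105.4, 202.9]
tcp_rot: [-1.569, 0.361, -1.658]
ft_force: [0.0, 0.2, -0.0]
opening: 1.0
```

>>> drive_tool([
  {"slide": [0.0227,0.0007,0.0],"dr": [0.0,0.0,0.071],"fingers": 0.095},
  {"slide": [0.0454,0.0014,0.0],"dr": [0.0,0.0,0.143],"fingers": 0.095},
  {"slide": [0.0681,0.0021,0.0],"dr": [0.0,0.0,0.214],"fingers": 0.095},
  {"slide": [0.0908,0.0028,0.0],"dr": [0.0,0.0,0.286],"fingers": 0.095},
  {"slide": [0.1136,0.0034,0.0],"dr": [0.0,0.0,0.357],"fingers": 0.095},
])

```text
t: 2.6
eef_pos: [472.6, -210.5, 159.7]
tcp_rot: [-1.57, 0.718, -1.658]
ft_force: [0.4, 0.4, 0.5]
opening: 0.999
```

>>> drive_tool([
  {"slide": [0.0215,-0.0072,0.0],"dr": [0.0,0.0,0.071],"fingers": 0.095},
  {"slide": [0.0215,-0.0072,0.0],"dr": [0.0,0.0,0.071],"fingers": 0.095},
])

```text
t: 2.77
eef_pos: [470.0, -233.8, 147.9]
tcp_rot: [-1.575, 0.791, -1.665]
ft_force: [-1.0, 0.2, -1.1]
opening: 1.001
```

```bash
python3 - <<'E'
from h import *
chk()
for n in("top","side"):
    cv2.imwrite(f"pics/{n}1.png",optics.read_camera(n)[:,:,::-1])
a=cv2.imread("pics/top1.png")[80:260,190:450];b=cv2.imread("pics/side1.png")[80:300,175:455]
cv2.imwrite("pics/t1c.png",cv2.resize(a,None,fx=3,fy=3,interpolation=2));cv2.imwrite("pics/s1c.png",cv2.resize(b,None,fx=2.7,fy=2.7,interpolation=2))
E
```

```text
t 2.77 eef-cmd [-1.  -3.7 -3.6] rot [0.  0.3 0.4] F [-1.   0.2 -1.1] op 95.2 joints [-0.88, 0.65, 1.66, 0.53, 1.47, -1.02]
grasp in board [  -0.7 -208.8  146.3]
```

View pics/t1c.png

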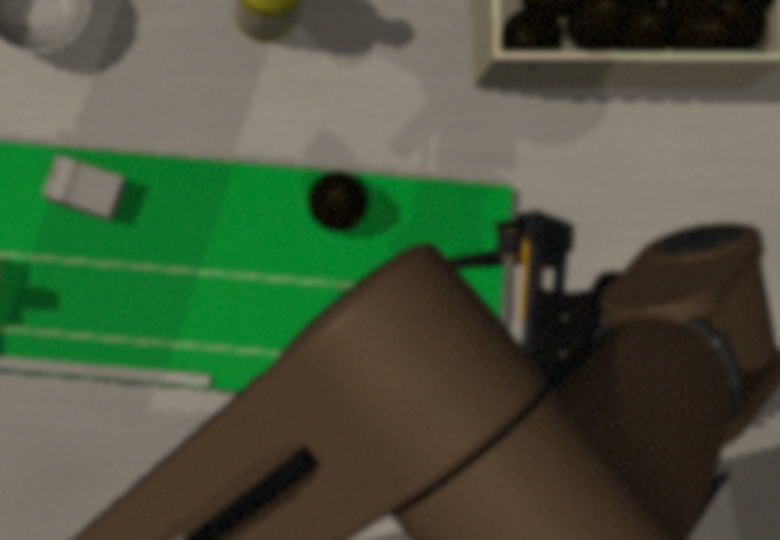

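View pics/s1c.png

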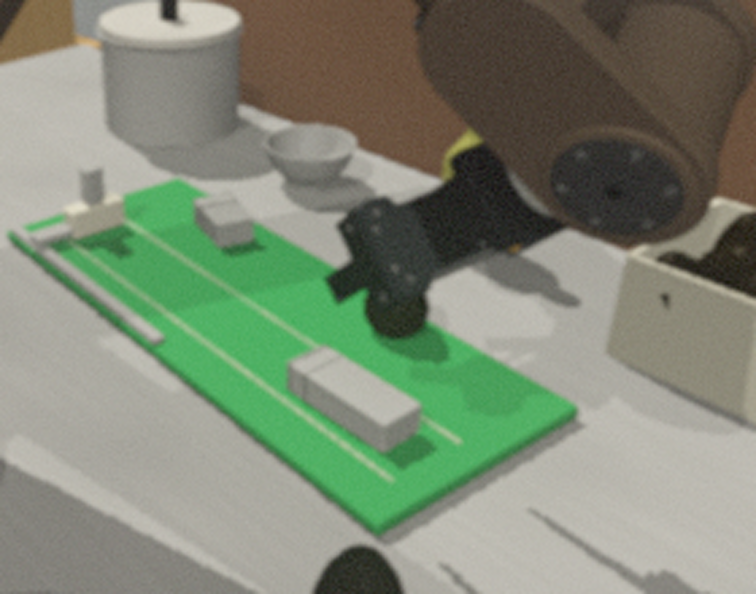

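Tool tilt of 45° is reached with joints well inside their ranges; the side picture shows the gripper behind and above the tin (tin at about (353,397)), with its wide dimension along the jaws.

```bash
python3 - <<'E'
from h import *
chk()
E
```

```text
t 2.87 eef-cmd [-0.4 -0.6 -1.3] rot [0.  0.2 0.1] F [-0.5  0.4 -0.7] op 94.7 joints [-0.87, 0.64, 1.67, 0.53, 1.47, -1.01]
grasp in board [  -0.4 -205.6  148.7]
```

```bash
sed -i 's/g=Rw.apply(\[x,y,h\])+\[\*BP,15\]/g=Rw.apply([x,y,h])+[*BP,16]/' h.py
python3 - <<'E'
from h import *
p,R=tgt(0,-199,24,45,0.04)
l=line(p,8,R);plan([l[1],l[3],l[5],l[6],l[7]],0.095)
E
```

```text
[{"slide":[0.021,0.0232,-0.0001],"dr":[-0.007,-0.007,0.0],"fingers":0.095},{"slide":[0.0421,0.0463,-0.0003],"dr":[-0.014,-0.014,0.0],"fingers":0.095},{"slide":[0.0631,0.0695,-0.0004],"dr":[-0.021,-0.021,0.0],"fingers":0.095},{"slide":[0.0736,0.081,-0.0004],"dr":[-0.025,-0.025,0.0],"fingers":0.095},{"slide":[0.0841,0.0926,-0.0005],"dr":[-0.028,-0.028,0.0],"fingers":0.095}]
```

>>> drive_tool([
  {"slide": [0.021,0.0232,-0.0001],"dr": [-0.007,-0.007,0.0],"fingers": 0.095},
  {"slide": [0.0421,0.0463,-0.0003],"dr": [-0.014,-0.014,0.0],"fingers": 0.095},
  {"slide": [0.0631,0.0695,-0.0004],"dr": [-0.021,-0.021,0.0],"fingers": 0.095},
  {"slide": [0.0736,0.081,-0.0004],"dr": [-0.025,-0.025,0.0],"fingers": 0.095},
  {"slide": [0.0841,0.0926,-0.0005],"dr": [-0.028,-0.028,0.0],"fingers": 0.095},
])

```text
t: 3.28
eef_pos: [471.4, -223.1, 26.3]
tcp_rot: [-1.571, 0.785, -1.617]
ft_force: [0.2, -0.2, 0.5]
opening: 0.997
```

>>> drive_tool([
  {"slide": [0,0,0],"dr": [0,0,0],"fingers": 0.06},
  {"slide": [0,0,0],"dr": [0,0,0],"fingers": 0.055},
])

```text
t: 3.45
eef_pos: [471.4, -223.8, 27.2]
tcp_rot: [-1.571, 0.785, -1.618]
ft_force: [-0.0, 0.5, 0.8]
opening: 0.909
```

```bash
python3 - <<'E'
from h import *
cv2.imwrite("pics/side2.png",optics.read_camera("side")[:,:,::-1])
chk()
b=cv2.imread("pics/side2.png")[150:300,255:425]
cv2.imwrite("pics/s2c.png",cv2.resize(b,None,fx=4,fy=4,interpolation=2))
E
```

```text
t 3.5 eef-cmd [ 0.5 -0.1  1.1] rot [ 0. -0. -0.] F [-0.9  0.5  0.6] op 83.1 joints [-0.86, 0.82, 1.71, 0.53, 1.28, -1.15]
grasp in board [   0.5 -199.    26.1]
```

View pics/s2c.png

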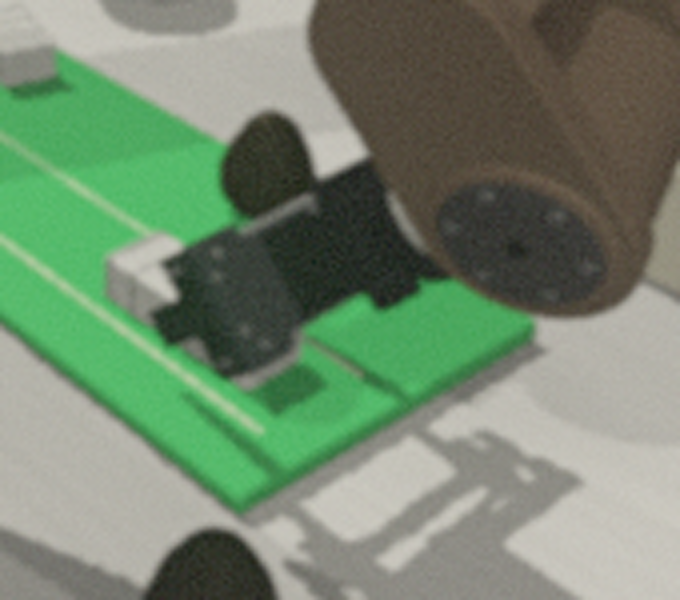

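The side picture shows the fingers straddling the tin, whose cap is visible at about (145,275), with the tips clear of the board. Now I'll lower about 1.5 mm and close.

>>> drive_tool([
  {"slide": [0.001,0.001,0],"dr": [0,0,0],"fingers": 0.055},
  {"slide": [0.001,0.001,0],"dr": [0,0,0],"fingers": 0.05},
  {"slide": [0.001,0.001,0],"dr": [0,0,0],"fingers": 0.03},
  {"slide": [0.001,0.001,0],"dr": [0,0,0],"fingers": 0.03},
  {"slide": [0.001,0.001,0],"dr": [0,0,0],"fingers": 0.03},
])

```text
t: 3.92
eef_pos: [471.1, -224.3, 25.5]
tcp_rot: [-1.57, 0.785, -1.618]
ft_force: [-0.7, 0.3, -0.2]
opening: 0.524
```

```bash
python3 - <<'E'
from h import *
p,R=getcmd();setcmd(p+R.apply([1,1,0]),R);chk()
E
```

```text
t 3.92 eef-cmd [ 0.1 -0.1  0.3] rot [ 0. -0. -0.] F [-0.7  0.3 -0.2] op 49.8 joints [-0.86, 0.82, 1.71, 0.53, 1.28, -1.15]
grasp in board [ 1.000e-01 -1.991e+02  2.390e+01]
```

>>> drive_tool([
  {"slide": [0,0,0],"dr": [0,0,0],"fingers": 0.02},
  {"slide": [0,0,0],"dr": [0,0,0],"fingers": 0.02},
  {"slide": [0,0,0],"dr": [0,0,0],"fingers": 0.02},
])

```text
t: 4.17
eef_pos: [471.4, -224.3, 25.4]
tcp_rot: [-1.57, 0.785, -1.618]
ft_force: [2.5, -1.3, 3.1]
opening: 0.48
```

```bash
cat >> h.py <<'E'
def tumble(P,ths,sgn_extra=0,x=None,yaws=None,lift=0.,x0=None):
    """rotate cmd pose rigidly about pivot line (board y=P,h=0, axis board x) by successive angles ths (deg, positive = forward tumble) ; yaws: board-z rotation to add"""
    p,R=getcmd();Rw=Ro.from_euler("z",BY);out=[]
    c=Rw.apply([x or 0,P,0])+[*BP,15]
    for i,t in enumerate(ths):
        q=Rw*Ro.from_euler("x",-t,degrees=True)*Rw.inv()
        z=Ro.from_euler("z",0 if yaws is None else yaws[i])
        A=z*q
        out.append((c+A.apply(p-c)+[0,0,lift*min(1,(i+1)/3)],A*R))
    return out
E
python3 - <<'E'
from h import *
chk()
plan(tumble(-129.3,[2,5,9,13,17]),0.02)
E
```

```text
t 4.17 eef-cmd [ 0.4 -0.2  0.2] rot [ 0.1 -0.  -0. ] F [ 2.5 -1.3  3.1] op 45.6 joints [-0.86, 0.82, 1.71, 0.53, 1.28, -1.15]
grasp in board [   0.4 -199.2   23.8]
[{"slide":[-0.0017,-0.0011,0.0],"dr":[-0.001,0.001,-0.035],"fingers":0.02},{"slide":[-0.0042,-0.0027,0.0],"dr":[-0.002,0.002,-0.087],"fingers":0.02},{"slide":[-0.0077,-0.0045,0.0001],"dr":[-0.004,0.004,-0.157],"fingers":0.02},{"slide":[-0.0114,-0.0061,0.0001],"dr":[-0.006,0.006,-0.227],"fingers":0.02},{"slide":[-0.0152,-0.0075,0.0002],"dr":[-0.008,0.008,-0.296],"fingers":0.02}]
```

>>> drive_tool([
  {"slide": [-0.0017,-0.0011,0.0],"dr": [-0.001,0.001,-0.035],"fingers": 0.02},
  {"slide": [-0.0042,-0.0027,0.0],"dr": [-0.002,0.002,-0.087],"fingers": 0.02},
  {"slide": [-0.0077,-0.0045,0.0001],"dr": [-0.004,0.004,-0.157],"fingers": 0.02},
  {"slide": [-0.0114,-0.0061,0.0001],"dr": [-0.006,0.006,-0.227],"fingers": 0.02},
  {"slide": [-0.0152,-0.0075,0.0002],"dr": [-0.008,0.008,-0.296],"fingers": 0.02},
])

```text
t: 4.58
eef_pos: [471.3, -219.1, 41.1]
tcp_rot: [-1.583, 0.485, -1.626]
ft_force: [0.5, -0.3, -2.4]
opening: 0.476
```

```bash
python3 - <<'E'
from h import *
cv2.imwrite("pics/side3.png",optics.read_camera("side")[:,:,::-1])
chk()
b=cv2.imread("pics/side3.png")[150:300,255:425]
cv2.imwrite("pics/s3c.png",cv2.resize(b,None,fx=4,fy=4,interpolation=2))
E
```

```text
t 4.63 eef-cmd [0.1 1.  1.3] rot [-0.  -0.1 -0.5] F [ 1.5  2.  -2.5] op 45.4 joints [-0.76, 0.67, 1.81, 0.41, 1.03, -0.99]
grasp in board [  -0.  -187.9   44.3]
```

View pics/s3c.png

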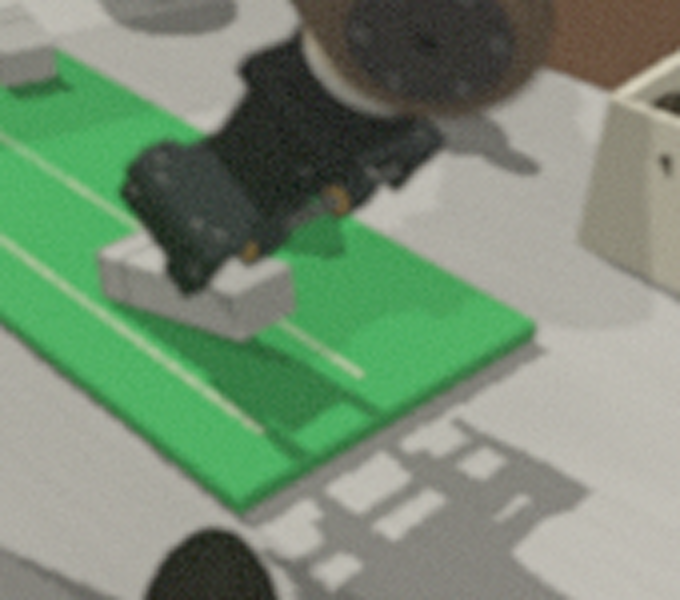

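Side picture: the tin is tilted about 17° with its cap edge (about (103,300)) still on the board. Fz of -2.5 N is below the 5 N weight, so the board is still carrying part of it. I'll continue.

```bash
python3 - <<'E'
from h import *
plan(tumble(-129.3,[4,9,14,19,24]),0.02)
plan(tumble(-129.3,[5,10,15,20,25]),0.02)
E
```

```text
[{"slide":[-0.0034,-0.0022,0.0],"dr":[-0.002,0.002,-0.07],"fingers":0.02},{"slide":[-0.0078,-0.0045,0.0001],"dr":[-0.004,0.004,-0.157],"fingers":0.02},{"slide":[-0.0123,-0.0065,0.0002],"dr":[-0.007,0.007,-0.244],"fingers":0.02},{"slide":[-0.0171,-0.008,0.0003],"dr":[-0.009,0.009,-0.331],"fingers":0.02},{"slide":[-0.0219,-0.0092,0.0004],"dr":[-0.012,0.012,-0.419],"fingers":0.02}]
[{"slide":[-0.0042,-0.0027,0.0],"dr":[-0.002,0.002,-0.087],"fingers":0.02},{"slide":[-0.0087,-0.0049,0.0001],"dr":[-0.005,0.005,-0.174],"fingers":0.02},{"slide":[-0.0133,-0.0068,0.0002],"dr":[-0.007,0.007,-0.262],"fingers":0.02},{"slide":[-0.018,-0.0083,0.0003],"dr":[-0.01,0.01,-0.349],"fingers":0.02},{"slide":[-0.0229,-0.0094,0.0004],"dr":[-0.012,0.012,-0.436],"fingers":0.02}]
```

>>> drive_tool([
  {"slide": [-0.0034,-0.0022,0.0],"dr": [-0.002,0.002,-0.07],"fingers": 0.02},
  {"slide": [-0.0078,-0.0045,0.0001],"dr": [-0.004,0.004,-0.157],"fingers": 0.02},
  {"slide": [-0.0123,-0.0065,0.0002],"dr": [-0.007,0.007,-0.244],"fingers": 0.02},
  {"slide": [-0.0171,-0.008,0.0003],"dr": [-0.009,0.009,-0.331],"fingers": 0.02},
  {"slide": [-0.0219,-0.0092,0.0004],"dr": [-0.012,0.012,-0.419],"fingers": 0.02},
])

```text
t: 5.05
eef_pos: [472.9, -204.0, 59.8]
tcp_rot: [-1.596, 0.067, -1.63]
ft_force: [-1.6, 0.1, -1.9]
opening: 0.478
```

>>> drive_tool([
  {"slide": [-0.0042,-0.0027,0.0],"dr": [-0.002,0.002,-0.087],"fingers": 0.02},
  {"slide": [-0.0087,-0.0049,0.0001],"dr": [-0.005,0.005,-0.174],"fingers": 0.02},
  {"slide": [-0.0133,-0.0068,0.0002],"dr": [-0.007,0.007,-0.262],"fingers": 0.02},
  {"slide": [-0.018,-0.0083,0.0003],"dr": [-0.01,0.01,-0.349],"fingers": 0.02},
  {"slide": [-0.0229,-0.0094,0.0004],"dr": [-0.012,0.012,-0.436],"fingers": 0.02},
])

```text
t: 5.47
eef_pos: [475.4, -182.0, 71.3]
tcp_rot: [-1.608, -0.371, -1.628]
ft_force: [-3.4, 1.6, 0.4]
opening: 0.478
```

```bash
python3 - <<'E'
from h import *
cv2.imwrite("pics/side4.png",optics.read_camera("side")[:,:,::-1])
chk()
b=cv2.imread("pics/side4.png")[130:280,235:405]
cv2.imwrite("pics/s4c.png",cv2.resize(b,None,fx=4,fy=4,interpolation=2))
E
```

```text
t 5.52 eef-cmd [0.2 0.9 0.5] rot [ 0.1  0.2 -0.7] F [ 1.   1.4 19. ] op 45.6 joints [-0.28, 0.52, 2.01, -0.64, 0.67, 0.3]
grasp in board [ 1.000e-01 -1.349e+02  7.370e+01]
```

View pics/s4c.png

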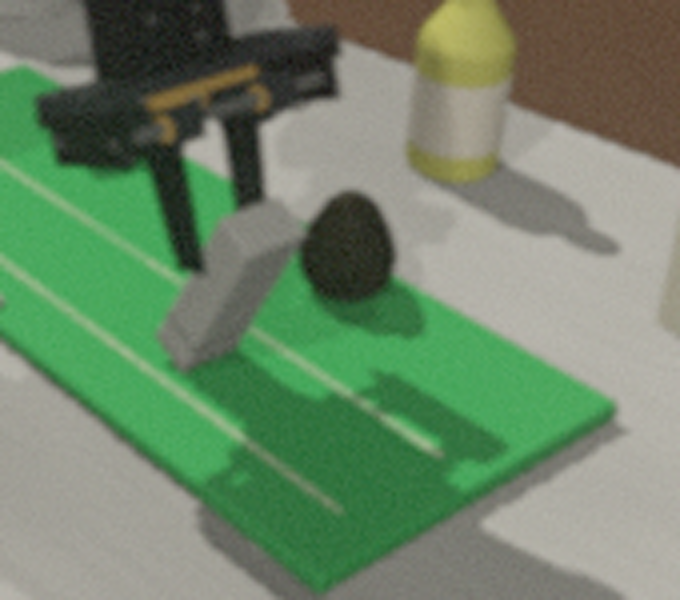

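Side picture: the tin is leaning about 66° on its cap edge (about (175,360)), clear of the avocado. Fz has risen to 19 N, so the edge is pressing. I'll lift about 1.5 mm while continuing.

```bash
python3 - <<'E'
from h import *
plan(tumble(-127.5,[2,6,10,14,18],lift=1.5,yaws=[0,-.01,-.02,-.03,-.04]),0.02)
E
```

```text
[{"slide":[-0.0015,-0.0016,0.0],"dr":[-0.001,0.001,-0.035],"fingers":0.02},{"slide":[-0.0047,-0.0043,-0.0001],"dr":[-0.007,0.012,-0.104],"fingers":0.02},{"slide":[-0.008,-0.0067,-0.0001],"dr":[-0.014,0.023,-0.174],"fingers":0.02},{"slide":[-0.0117,-0.0083,0.0001],"dr":[-0.021,0.033,-0.243],"fingers":0.02},{"slide":[-0.0155,-0.0097,0.0003],"dr":[-0.029,0.043,-0.312],"fingers":0.02}]
```

>>> drive_tool([
  {"slide": [-0.0015,-0.0016,0.0],"dr": [-0.001,0.001,-0.035],"fingers": 0.02},
  {"slide": [-0.0047,-0.0043,-0.0001],"dr": [-0.007,0.012,-0.104],"fingers": 0.02},
  {"slide": [-0.008,-0.0067,-0.0001],"dr": [-0.014,0.023,-0.174],"fingers": 0.02},
  {"slide": [-0.0117,-0.0083,0.0001],"dr": [-0.021,0.033,-0.243],"fingers": 0.02},
  {"slide": [-0.0155,-0.0097,0.0003],"dr": [-0.029,0.043,-0.312],"fingers": 0.02},
])

```text
t: 5.93
eef_pos: [476.0, -163.8, 73.6]
tcp_rot: [-1.624, -0.683, -1.661]
ft_force: [-0.8, -0.8, -4.7]
opening: 0.48
```

```bash
python3 - <<'E'
from h import *
for n in("top","side"):cv2.imwrite(f"pics/{n}5.png",optics.read_camera(n)[:,:,::-1])
chk()
b=cv2.imread("pics/side5.png")[130:280,235:405]
cv2.imwrite("pics/s5c.png",cv2.resize(b,None,fx=4,fy=4,interpolation=2))
E
```

```text
t 6.03 eef-cmd [-0.2  0.9 -1. ] rot [-0.1 -0.2 -0.1] F [-1.8  0.4  3.6] op 45.4 joints [-0.09, 0.61, 2.01, -0.96, 0.87, 0.79]
grasp in board [   0.4 -112.1   72.8]
```

View pics/s5c.png

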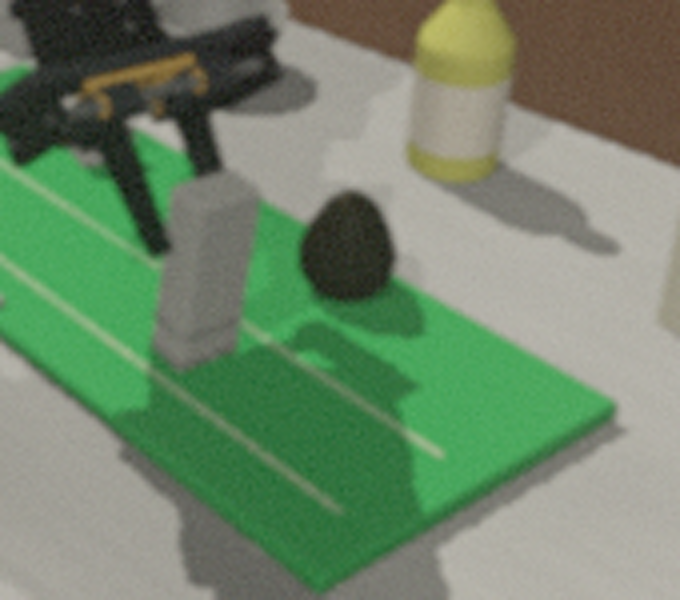

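Side picture: the tin is almost upright (about 84°) with its base at about (195,350). I see that rotating about the board's x axis while gripped at a 0.04 yaw left a small sideways lean. The final step goes to the exact level orientation.

```bash
python3 - <<'E'
from h import *
(p,R),=tumble(-127.5,[6.])
g=inboard(p-19*R.apply([0,1,0]));print(g)
p0,R0=getcmd();print("z comp jaw",R0.apply([0,0,1]))
p,R=tgt(g[0],g[1],g[2]-1,-45)
print(p,np.degrees((R0.inv()*R).magnitude()))
plan(line(p,3,R),0.02)
E
```

```text
[   0.6493718  -105.3645132    71.91058668]
z comp jaw [ 0.99175029 -0.12194568 -0.03950455]
[ 478.02438902 -157.70665279   73.47555784] 6.76321566972836
[{"slide":[-0.0017,-0.0011,0.0003],"dr":[0.018,0.0,-0.035],"fingers":0.02},{"slide":[-0.0034,-0.0023,0.0005],"dr":[0.035,0.0,-0.07],"fingers":0.02},{"slide":[-0.0051,-0.0034,0.0008],"dr":[0.053,0.0,-0.105],"fingers":0.02}]
```

>>> drive_tool([
  {"slide": [-0.0017,-0.0011,0.0003],"dr": [0.018,0.0,-0.035],"fingers": 0.02},
  {"slide": [-0.0034,-0.0023,0.0005],"dr": [0.035,0.0,-0.07],"fingers": 0.02},
  {"slide": [-0.0051,-0.0034,0.0008],"dr": [0.053,0.0,-0.105],"fingers": 0.02},
  {"slide": [-0.0051,-0.0034,0.0008],"dr": [0.053,0.0,-0.105],"fingers": 0.02},
])

```text
t: 6.37
eef_pos: [477.4, -157.5, 72.5]
tcp_rot: [-1.575, -0.785, -1.653]
ft_force: [0.7, -1.1, -4.7]
opening: 0.48
```

```bash
python3 - <<'E'
from h import *
for n in("top","side"):cv2.imwrite(f"pics/{n}6.png",optics.read_camera(n)[:,:,::-1])
chk()
b=cv2.imread("pics/side6.png")[150:240,255:325]
cv2.imwrite("pics/s6c.png",cv2.resize(b,None,fx=6.5,fy=6.5,interpolation=2))
b=cv2.imread("pics/top6.png")[110:230,200:370]
cv2.imwrite("pics/t6c.png",cv2.resize(b,None,fx=4.5,fy=4.5,interpolation=2))
E
```

```text
t 6.47 eef-cmd [-0.4 -0.1 -0.7] rot [-0.1 -0.1  0.1] F [ 0.8  0.2 -4.8] op 45.8 joints [-0.03, 0.64, 2.04, -1.1, 0.91, 0.96]
grasp in board [   0.3 -105.6   71.3]
```

View pics/s6c.png

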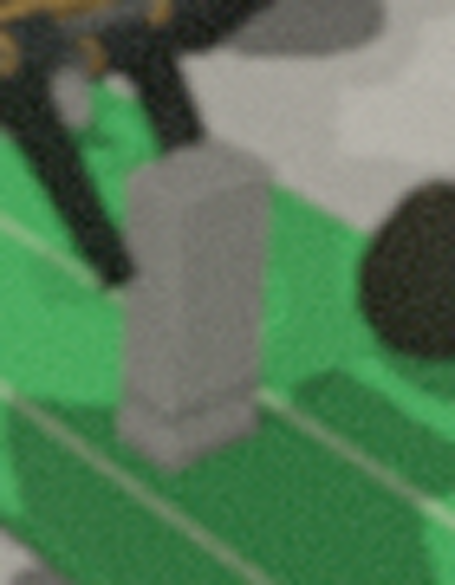

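View pics/t6c.png

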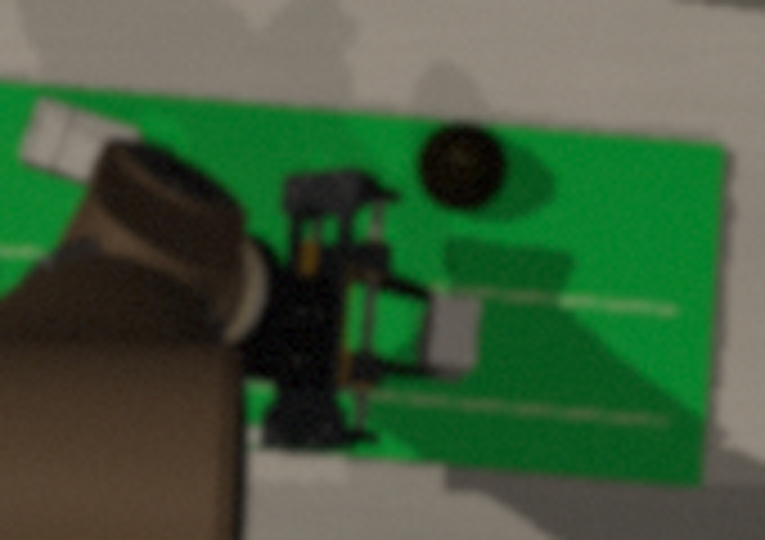

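>>> drive_tool([
  {"slide": [-0.0004,0.0004,0.0],"dr": [0,0,0],"fingers": 0.02},
  {"slide": [-0.0008,0.0008,0.0],"dr": [0,0,0],"fingers": 0.02},
])

```text
t: 6.63
eef_pos: [477.9, -158.3, 72.5]
tcp_rot: [-1.572, -0.784, -1.659]
ft_force: [-1.0, 2.1, 3.1]
opening: 0.476
```

```bash
cat >> h.py <<'E'
def mv(s,dr=(0,0,0)):
    p,R=getcmd();setcmd(p+R.apply(np.array(s)*1000),R*Ro.from_rotvec(dr))
def tinproj(n,x,y,lean,side=0,yaw=0,h=0):
    """standing tin bottom centre (x,y), lean deg = about board x"""
    Rw=Ro.from_euler("z",BY)
    L=np.array([[i*23,j*15,k] for k in(0,120) for i,j in((-1,-1),(1,-1),(1,1),(-1,1))])
    A=Ro.from_euler("zyx",[yaw,np.radians(side),np.radians(lean)])
    return proj(n,(Rw.apply(A.apply(L)+[x,y,h])+[*BP,15]))
E
python3 - <<'E'
from h import *
mv((-.0008,.0008,0));chk()
# observed in side crop: corners (scale 6.5, off 255,150)
S=lambda u,v:np.array([u/6.5+255-.42,v/6.5+150-.42]);Tt=lambda u,v:np.array([u/4.5+200-.39,v/4.5+110-.39])
obs=[("side",S(175,470),0),("side",S(257,428),1),("side",S(120,430),3),("side",S(187,212),4),("side",S(270,178),5),("side",S(130,182),7),("side",S(212,142),6),
("top",Tt(475,372),4),("top",Tt(480,295),5)]
def r(p):return np.concatenate([tinproj(n,*p)[i]-uv for n,uv,i in obs])
s=least_squares(r,[0,-112,0,0,0],x_scale=[10,10,3,3,.05],loss="soft_l1");print(np.round(s.x,2),np.round(r(s.x).reshape(-1,2),1).tolist())
E
```

```text
t 6.63 eef-cmd [-0.1 -0.5  0.2] rot [-0.1  0.   0. ] F [-1.   2.1  3.1] op 45.3 joints [-0.03, 0.64, 2.04, -1.11, 0.91, 0.97]
grasp in board [   0.6 -106.    71. ]
[ 3.3000e+00 -1.0767e+02  3.8200e+00 -2.8900e+00  8.0000e-02] [[-0.3, 0.4], [0.1, -1.0], [-0.2, 0.8], [-0.4, 0.3], [0.7, -1.9], [-0.7, -0.6], [0.6, -1.5], [1.1, -0.3], [0.1, 1.2]]
```

>>> drive_tool([
  {"slide": [-0.0005,0.0005,0.0],"dr": [0,0,0],"fingers": 0.02},
  {"slide": [-0.0008,0.0008,0.0],"dr": [0,0,0],"fingers": 0.02},
  {"slide": [-0.0008,0.0008,0.0],"dr": [0,0,0],"fingers": 0.02},
])

```text
t: 6.88
eef_pos: [478.0, -158.3, 72.5]
tcp_rot: [-1.57, -0.787, -1.659]
ft_force: [-2.5, 4.6, 10.6]
opening: 0.479
```

```bash
python3 - <<'E'
from h import *
mv((-.0008,.0008,0));chk();print(env.state()["moment"])
E
```

```text
t 6.88 eef-cmd [-0.  -0.6  1.2] rot [-0.   0.1 -0.1] F [-2.5  4.6 10.6] op 45.5 joints [-0.03, 0.64, 2.04, -1.11, 0.91, 0.97]
grasp in board [   0.7 -106.    70.9]
[-0.31653486  0.72321392 -0.35212872]
```

>>> drive_tool([
  {"slide": [0.0006,-0.0006,0.0],"dr": [0,0,0],"fingers": 0.02},
  {"slide": [0.0006,-0.0006,0.0],"dr": [0,0,0],"fingers": 0.047},
  {"slide": [0.0006,-0.0006,0.0],"dr": [0,0,0],"fingers": 0.05},
  {"slide": [0.0006,-0.0006,0.0],"dr": [0,0,0],"fingers": 0.06},
  {"slide": [0.0006,-0.0006,0.0],"dr": [0,0,0],"fingers": 0.07},
])

```text
t: 7.3
eef_pos: [478.0, -157.9, 72.1]
tcp_rot: [-1.571, -0.785, -1.658]
ft_force: [-0.0, 0.3, -0.6]
opening: 0.613
```

```bash
python3 - <<'E'
from h import *
mv((.0006,-.0006,0))
for n in("top","side"):cv2.imwrite(f"pics/{n}7.png",optics.read_camera(n)[:,:,::-1])
chk()
b=cv2.imread("pics/side7.png")[150:240,255:325]
cv2.imwrite("pics/s7c.png",cv2.resize(b,None,fx=6.5,fy=6.5,interpolation=2))
b=cv2.imread("pics/top7.png")[110:230,200:370]
cv2.imwrite("pics/t7c.png",cv2.resize(b,None,fx=4.5,fy=4.5,interpolation=2))
E
```

```text
t 7.4 eef-cmd [ 0.  -0.1 -0. ] rot [-0.  0.  0.] F [ 0.5 -0.5 -0.3] op 66.0 joints [-0.03, 0.64, 2.04, -1.11, 0.91, 0.97]
grasp in board [   0.7 -105.5   70.5]
```

View pics/s7c.png

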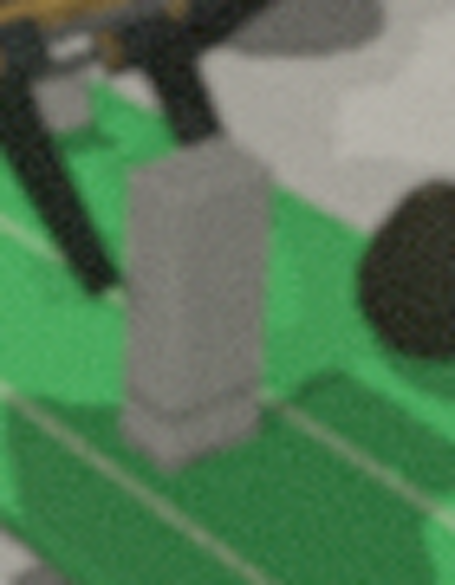

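View pics/t7c.png

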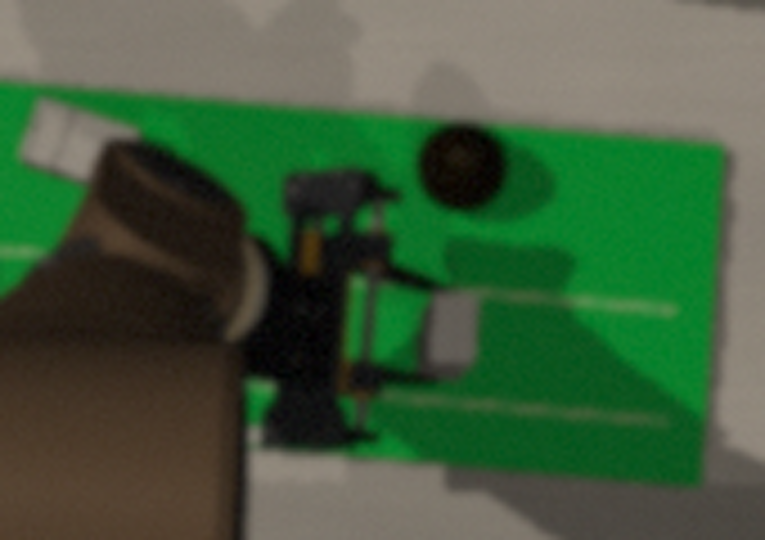

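The pictures show the tin standing free on its cap end (base at about (172,470) in the side crop), with the fingers open and the stop, avocado and short tin not moved. I'll refit its position with it held upright in the model.

```bash
python3 - <<'E'
from h import *
S=lambda u,v:np.array([u/6.5+255-.42,v/6.5+150-.42]);Tt=lambda u,v:np.array([u/4.5+200-.39,v/4.5+110-.39])
obs=[("side",S(172,472),0),("side",S(260,430),1),("side",S(122,432),3),("side",S(190,210),4),("side",S(272,175),5),("side",S(130,180),7),("side",S(215,140),6),
("top",Tt(476,378),4),("top",Tt(481,292),5),("top",Tt(424,372),7)]
for sel in(obs,obs[:7],obs[7:]):
    def r(p):return np.concatenate([tinproj(n,p[0],p[1],0,0,p[2])[i]-uv for n,uv,i in sel])
    s=least_squares(r,[0,-112,0],x_scale=[10,10,.05],loss="soft_l1");print(np.round(s.x,2),np.round(r(s.x).reshape(-1,2),1).tolist())
E
```

```text
[-1.7600e+00 -1.1436e+02  6.0000e-02] [[0.2, 1.4], [-0.1, 0.8], [-0.4, 2.1], [-1.1, -0.8], [0.4, -1.7], [-0.7, -1.0], [0.3, -0.9], [0.4, -2.0], [-0.4, 1.6], [1.7, -1.0]]
[-1.620e+00 -1.148e+02  8.000e-02] [[0.6, 1.5], [-0.0, 0.7], [-0.2, 2.4], [-0.6, -0.7], [0.5, -1.8], [-0.5, -0.8], [0.2, -0.9]]
[-4.7500e+00 -1.1353e+02  1.0000e-02] [[-0.4, -0.8], [-0.3, 2.8], [1.0, -0.3]]
```

```bash
python3 - <<'E'
from h import *
def sweep(y0,h0,t0,y1,h1,t1,n,x=0.):return [tgt(x,y0+(y1-y0)*k/n,h0+(h1-h0)*k/n,t0+(t1-t0)*k/n) for k in range(1,n+1)]
plan(sweep(-105.5,70,-45,-114,100,-35,2)+sweep(-114,100,-35,-114,100,31,10)+sweep(-114,100,31,-122.5,60,51,4),0.095)
E
```

```text
[{"slide":[0.0124,-0.008,-0.0006],"dr":[0.0,0.0,0.087],"fingers":0.095},{"slide":[0.0243,-0.0158,-0.0006],"dr":[0.0,0.0,0.174],"fingers":0.095},{"slide":[0.0222,-0.0163,-0.0006],"dr":[0.0,0.0,0.289],"fingers":0.095},{"slide":[0.0201,-0.017,-0.0006],"dr":[0.0,0.0,0.404],"fingers":0.095},{"slide":[0.0182,-0.018,-0.0006],"dr":[0.0,0.0,0.52],"fingers":0.095}]
[{"slide":[-0.0022,-0.0001,0.0],"dr":[0.0,0.0,0.115],"fingers":0.095},{"slide":[-0.0044,-0.0005,0.0],"dr":[0.0,0.0,0.23],"fingers":0.095},{"slide":[-0.0065,-0.0011,0.0],"dr":[0.0,0.0,0.345],"fingers":0.095},{"slide":[-0.0085,-0.002,0.0],"dr":[0.0,0.0,0.46],"fingers":0.095},{"slide":[-0.0104,-0.0031,0.0],"dr":[0.0,0.0,0.576],"fingers":0.095}]
[{"slide":[-0.0021,-0.0001,0.0],"dr":[0.0,0.0,0.115],"fingers":0.095},{"slide":[-0.0043,-0.0005,0.0],"dr":[0.0,0.0,0.23],"fingers":0.095},{"slide":[-0.0008,0.0079,0.0],"dr":[0.0,0.0,0.317],"fingers":0.095},{"slide":[0.0027,0.0162,0.0],"dr":[0.0,0.0,0.405],"fingers":0.095},{"slide":[0.0063,0.0244,0.0],"dr":[0.0,0.0,0.492],"fingers":0.095}]
[{"slide":[0.007,0.0053,0.0],"dr":[0.0,0.0,0.087],"fingers":0.095}]
```

>>> drive_tool([
  {"slide": [0.0124,-0.008,-0.0006],"dr": [0.0,0.0,0.087],"fingers": 0.095},
  {"slide": [0.0243,-0.0158,-0.0006],"dr": [0.0,0.0,0.174],"fingers": 0.095},
  {"slide": [0.0222,-0.0163,-0.0006],"dr": [0.0,0.0,0.289],"fingers": 0.095},
  {"slide": [0.0201,-0.017,-0.0006],"dr": [0.0,0.0,0.404],"fingers": 0.095},
  {"slide": [0.0182,-0.018,-0.0006],"dr": [0.0,0.0,0.52],"fingers": 0.095},
])

```text
t: 7.82
eef_pos: [477.6, -158.1, 98.5]
tcp_rot: [-1.57, -0.28, -1.658]
ft_force: [-0.7, 1.2, -0.0]
opening: 0.988
```

>>> drive_tool([
  {"slide": [-0.0022,-0.0001,0.0],"dr": [0.0,0.0,0.115],"fingers": 0.095},
  {"slide": [-0.0044,-0.0005,0.0],"dr": [0.0,0.0,0.23],"fingers": 0.095},
  {"slide": [-0.0065,-0.0011,0.0],"dr": [0.0,0.0,0.345],"fingers": 0.095},
  {"slide": [-0.0085,-0.002,0.0],"dr": [0.0,0.0,0.46],"fingers": 0.095},
  {"slide": [-0.0104,-0.0031,0.0],"dr": [0.0,0.0,0.576],"fingers": 0.095},
])

```text
t: 8.23
eef_pos: [478.6, -147.3, 98.6]
tcp_rot: [-1.569, 0.29, -1.657]
ft_force: [0.2, 0.7, 0.5]
opening: 1.0
```

>>> drive_tool([
  {"slide": [-0.0021,-0.0001,0.0],"dr": [0.0,0.0,0.115],"fingers": 0.095},
  {"slide": [-0.0043,-0.0005,0.0],"dr": [0.0,0.0,0.23],"fingers": 0.095},
  {"slide": [-0.0008,0.0079,0.0],"dr": [0.0,0.0,0.317],"fingers": 0.095},
  {"slide": [0.0027,0.0162,0.0],"dr": [0.0,0.0,0.405],"fingers": 0.095},
  {"slide": [0.0063,0.0244,0.0],"dr": [0.0,0.0,0.492],"fingers": 0.095},
])

```text
t: 8.65
eef_pos: [477.9, -147.1, 72.2]
tcp_rot: [-1.572, 0.78, -1.66]
ft_force: [0.3, -1.0, 0.4]
opening: 0.999
```

>>> drive_tool([
  {"slide": [0.007,0.0053,0.0],"dr": [0.0,0.0,0.087],"fingers": 0.095},
  {"slide": [0.007,0.0053,0.0],"dr": [0.0,0.0,0.087],"fingers": 0.06},
])

```text
t: 8.82
eef_pos: [476.7, -148.8, 60.7]
tcp_rot: [-1.581, 0.87, -1.668]
ft_force: [0.2, -0.2, -0.6]
opening: 0.968
```

```bash
python3 - <<'E'
from h import *
chk()
E
```

```text
t 8.82 eef-cmd [-1.7 -2.2 -3.3] rot [-0.1  0.4 -1.2] F [ 0.2 -0.2 -0.6] op 92.0 joints [-0.8, 0.76, 1.82, 0.65, 1.29, -1.13]
grasp in board [  -1.4 -124.6   58. ]
```

>>> drive_tool([
  {"slide": [0,0,0],"dr": [0,0,0],"fingers": 0.05},
  {"slide": [0,0,0],"dr": [0,0,0],"fingers": 0.05},
  {"slide": [0,0,0],"dr": [0,0,0],"fingers": 0.05},
  {"slide": [0,0,0],"dr": [0,0,0],"fingers": 0.05},
  {"slide": [0,0,0],"dr": [0,0,0],"fingers": 0.02},
])

```text
t: 9.23
eef_pos: [477.9, -147.4, 64.5]
tcp_rot: [-1.573, 0.862, -1.659]
ft_force: [-0.0, -0.0, -0.1]
opening: 0.637
```

>>> drive_tool([
  {"slide": [0,0,0],"dr": [0,0,0],"fingers": 0.02},
  {"slide": [0,0,0],"dr": [0,0,0],"fingers": 0.02},
  {"slide": [0,0,0],"dr": [0,0,0],"fingers": 0.02},
])

```text
t: 9.48
eef_pos: [478.0, -147.9, 64.0]
tcp_rot: [-1.573, 0.863, -1.661]
ft_force: [2.0, -0.8, 2.8]
opening: 0.476
```

```bash
python3 - <<'E'
from h import *
chk()
plan(tumble(-99.5,[2,6,10.5,15,20]),0.02)
E
```

```text
t 9.48 eef-cmd [-0.3 -1.2 -0.1] rot [-0.   0.1 -1.5] F [ 2.  -0.8  2.8] op 45.2 joints [-0.79, 0.75, 1.82, 0.65, 1.29, -1.13]
grasp in board [  -0.2 -123.4   61.3]
[{"slide":[-0.0013,0.0012,0.0],"dr":[0.0,0.0,-0.035],"fingers":0.02},{"slide":[-0.0037,0.0036,0.0],"dr":[0.0,0.0,-0.105],"fingers":0.02},{"slide":[-0.0062,0.0066,0.0],"dr":[0.0,0.0,-0.183],"fingers":0.02},{"slide":[-0.0085,0.0098,0.0],"dr":[0.0,0.0,-0.262],"fingers":0.02},{"slide":[-0.0108,0.0135,0.0],"dr":[0.0,0.0,-0.349],"fingers":0.02}]
```

```bash
cat >> h.py <<'E'
def sync(th,yaw=0):
    s=env.state();_,R=tgt(0,0,0,th,yaw);setcmd(s["eef_pos"],R);return s
E
python3 - <<'E'
from h import *
sync(49.45)
plan(tumble(-99,[2,6,10.5,15,20]),0.02)
E
```

```text
[{"slide":[-0.0014,0.0011,0.0],"dr":[0.0,0.0,-0.035],"fingers":0.02},{"slide":[-0.004,0.0034,0.0],"dr":[0.0,0.0,-0.105],"fingers":0.02},{"slide":[-0.0067,0.0063,0.0],"dr":[0.0,0.0,-0.183],"fingers":0.02},{"slide":[-0.0092,0.0093,0.0],"dr":[0.0,0.0,-0.262],"fingers":0.02},{"slide":[-0.0116,0.0129,0.0],"dr":[0.0,0.0,-0.349],"fingers":0.02}]
```

>>> drive_tool([
  {"slide": [-0.0014,0.0011,0.0],"dr": [0.0,0.0,-0.035],"fingers": 0.02},
  {"slide": [-0.004,0.0034,0.0],"dr": [0.0,0.0,-0.105],"fingers": 0.02},
  {"slide": [-0.0067,0.0063,0.0],"dr": [0.0,0.0,-0.183],"fingers": 0.02},
  {"slide": [-0.0092,0.0093,0.0],"dr": [0.0,0.0,-0.262],"fingers": 0.02},
  {"slide": [-0.0116,0.0129,0.0],"dr": [0.0,0.0,-0.349],"fingers": 0.02},
])

```text
t: 9.9
eef_pos: [479.4, -131.0, 64.2]
tcp_rot: [-1.572, 0.511, -1.66]
ft_force: [0.8, 0.4, -3.3]
opening: 0.476
```

```bash
python3 - <<'E'
from h import *
chk()
cv2.imwrite(f"pics/side8.png",optics.read_camera("side")[:,:,::-1]);chk()
b=cv2.imread("pics/side8.png")[130:280,225:395]
cv2.imwrite("pics/s8c.png",cv2.resize(b,None,fx=4,fy=4,interpolation=2))
E
```

```text
t 9.9 eef-cmd [-0.1 -0.4 -0.2] rot [-0.   0.1 -0.2] F [ 0.8  0.4 -3.3] op 45.3 joints [-0.65, 0.6, 1.91, 0.52, 0.98, -0.93]
grasp in board [  -0.3 -101.4   65.8]
t 9.95 eef-cmd [-0.5  1.6  0.6] rot [-0.1  0.  -0.6] F [ 0.4  3.6 -2.6] op 45.4 joints [-0.65, 0.6, 1.92, 0.51, 0.98, -0.93]
grasp in board [ -0.8 -99.3  66.6]
```

View pics/s8c.png

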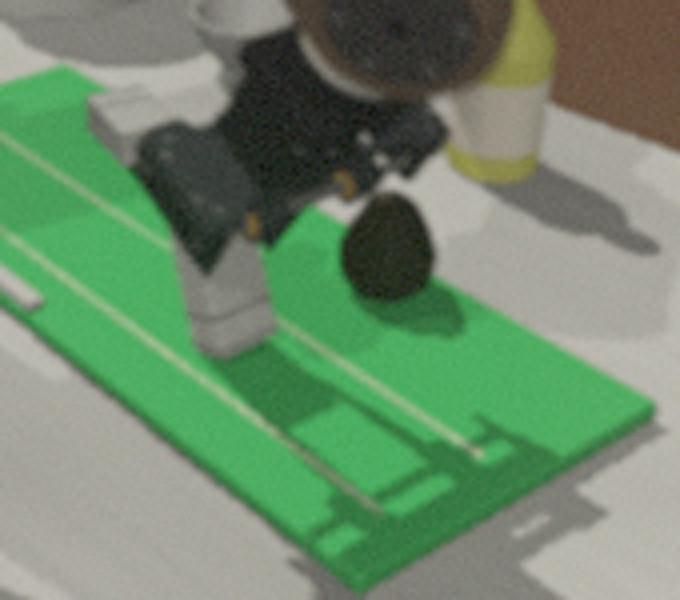

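Side picture: the tin is leaning forward about 20° on its leading base edge (about (210,350)). Contact is light but present, so I'll add a slight downward bias and continue.

```bash
python3 - <<'E'
from h import *
plan(tumble(-99,[4,9,14,19,24],lift=-0.5),0.02)
E
```

```text
[{"slide":[-0.0026,0.0024,0.0],"dr":[0.0,0.0,-0.07],"fingers":0.02},{"slide":[-0.0056,0.0056,0.0],"dr":[0.0,0.0,-0.157],"fingers":0.02},{"slide":[-0.0084,0.009,0.0],"dr":[0.0,0.0,-0.244],"fingers":0.02},{"slide":[-0.0109,0.0126,0.0],"dr":[0.0,0.0,-0.332],"fingers":0.02},{"slide":[-0.0131,0.0163,0.0],"dr":[0.0,0.0,-0.419],"fingers":0.02}]
```

>>> drive_tool([
  {"slide": [-0.0026,0.0024,0.0],"dr": [0.0,0.0,-0.07],"fingers": 0.02},
  {"slide": [-0.0056,0.0056,0.0],"dr": [0.0,0.0,-0.157],"fingers": 0.02},
  {"slide": [-0.0084,0.009,0.0],"dr": [0.0,0.0,-0.244],"fingers": 0.02},
  {"slide": [-0.0109,0.0126,0.0],"dr": [0.0,0.0,-0.332],"fingers": 0.02},
  {"slide": [-0.0131,0.0163,0.0],"dr": [0.0,0.0,-0.419],"fingers": 0.02},
])

```text
t: 10.37
eef_pos: [481.3, -111.1, 56.7]
tcp_rot: [-1.571, 0.092, -1.659]
ft_force: [-1.3, 0.3, -3.7]
opening: 0.476
```

```bash
python3 - <<'E'
from h import *
chk()
plan(tumble(-99,[4,9,14,19,24],lift=0),0.02)
E
```

```text
t 10.37 eef-cmd [0.1 0.1 0.1] rot [-0.   0.  -0.2] F [-1.3  0.3 -3.7] op 45.3 joints [-0.41, 0.51, 2.0, 0.14, 0.66, -0.44]
grasp in board [ -0.1 -73.8  60.7]
[{"slide":[-0.0026,0.0022,0.0],"dr":[0.0,0.0,-0.07],"fingers":0.02},{"slide":[-0.0057,0.0053,0.0],"dr":[0.0,0.0,-0.157],"fingers":0.02},{"slide":[-0.0085,0.0086,0.0],"dr":[0.0,0.0,-0.244],"fingers":0.02},{"slide":[-0.011,0.0121,0.0],"dr":[0.0,0.0,-0.332],"fingers":0.02},{"slide":[-0.0132,0.0158,0.0],"dr":[0.0,0.0,-0.419],"fingers":0.02}]
```

>>> drive_tool([
  {"slide": [-0.0026,0.0026,0.0],"dr": [0.0,0.0,-0.07],"fingers": 0.02},
  {"slide": [-0.0057,0.0059,0.0],"dr": [0.0,0.0,-0.157],"fingers": 0.02},
  {"slide": [-0.0085,0.0092,0.0],"dr": [0.0,0.0,-0.244],"fingers": 0.02},
  {"slide": [-0.011,0.0127,0.0],"dr": [0.0,0.0,-0.332],"fingers": 0.02},
  {"slide": [-0.0132,0.0164,0.0],"dr": [0.0,0.0,-0.419],"fingers": 0.02},
])

```text
t: 10.78
eef_pos: [482.1, -96.9, 41.7]
tcp_rot: [-1.573, -0.315, -1.658]
ft_force: [-1.3, -0.4, -2.9]
opening: 0.482
```

```bash
python3 - <<'E'
from h import *
p,R=getcmd();setcmd(p+[0,0,-.6],R)
cv2.imwrite(f"pics/side9.png",optics.read_camera("side")[:,:,::-1]);chk()
b=cv2.imread("pics/side9.png")[130:280,205:375]
cv2.imwrite("pics/s9c.png",cv2.resize(b,None,fx=4,fy=4,interpolation=2))
E
```

```text
t 10.83 eef-cmd [-0.9  0.7 -0.8] rot [-0.2  0.2  0.1] F [-0.5  2.5 -5. ] op 45.4 joints [-0.14, 0.56, 2.04, -0.58, 0.61, 0.44]
grasp in board [ -1.1 -51.   43.7]
```

View pics/s9c.png

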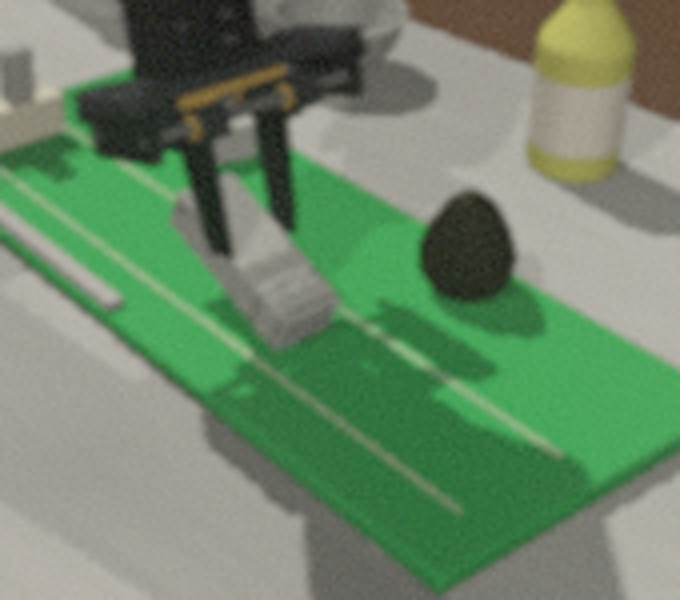

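Side picture: the tin is about 68° over, with its trailing lower edge near (285,345). Fz is about -5 N, so the edge is barely loaded. I'll bias down 1 mm and shift the pivot back.

```bash
python3 - <<'E'
from h import *
plan(tumble(-100.5,[3,7,11,15,18],lift=-1.2),0.02)
E
```

```text
[{"slide":[-0.0021,0.0021,0.0],"dr":[0.0,0.0,-0.052],"fingers":0.02},{"slide":[-0.0047,0.005,0.0],"dr":[0.0,0.0,-0.122],"fingers":0.02},{"slide":[-0.0072,0.008,0.0],"dr":[0.0,0.0,-0.192],"fingers":0.02},{"slide":[-0.0093,0.0108,0.0],"dr":[0.0,0.0,-0.262],"fingers":0.02},{"slide":[-0.0108,0.013,0.0],"dr":[0.0,0.0,-0.314],"fingers":0.02}]
```

>>> drive_tool([
  {"slide": [-0.0021,0.0021,0.0],"dr": [0.0,0.0,-0.052],"fingers": 0.02},
  {"slide": [-0.0047,0.005,0.0],"dr": [0.0,0.0,-0.122],"fingers": 0.02},
  {"slide": [-0.0072,0.008,0.0],"dr": [0.0,0.0,-0.192],"fingers": 0.02},
  {"slide": [-0.0093,0.0108,0.0],"dr": [0.0,0.0,-0.262],"fingers": 0.02},
  {"slide": [-0.0108,0.013,0.0],"dr": [0.0,0.0,-0.314],"fingers": 0.02},
])

```text
t: 11.25
eef_pos: [482.0, -90.5, 25.4]
tcp_rot: [-1.578, -0.628, -1.654]
ft_force: [0.3, -0.8, -2.4]
opening: 0.476
```

```bash
python3 - <<'E'
from h import *
chk()
plan(tumble(-100.5,[1.5,3,4.2]),0.02)
E
```

```text
t 11.25 eef-cmd [-1.   0.1 -0.3] rot [-0.3 -0.2  0.6] F [ 0.3 -0.8 -2.4] op 45.3 joints [0.03, 0.67, 2.03, -0.96, 0.79, 0.93]
grasp in board [ -1.1 -40.4  25.8]
[{"slide":[-0.001,0.0009,0.0],"dr":[0.0,0.0,-0.026],"fingers":0.02},{"slide":[-0.0019,0.0018,0.0],"dr":[0.0,0.0,-0.052],"fingers":0.02},{"slide":[-0.0027,0.0025,0.0],"dr":[0.0,0.0,-0.073],"fingers":0.02}]
```

>>> drive_tool([
  {"slide": [-0.001,0.0009,0.0],"dr": [0.0,0.0,-0.026],"fingers": 0.02},
  {"slide": [-0.0019,0.0018,0.0],"dr": [0.0,0.0,-0.052],"fingers": 0.02},
  {"slide": [-0.0027,0.0025,0.0],"dr": [0.0,0.0,-0.073],"fingers": 0.02},
  {"slide": [-0.0027,0.0025,0.0],"dr": [0.0,0.0,-0.073],"fingers": 0.02},
])

```text
t: 11.58
eef_pos: [481.8, -90.7, 24.5]
tcp_rot: [-1.579, -0.704, -1.653]
ft_force: [-3.4, 4.5, 30.5]
opening: 0.476
```

```bash
python3 - <<'E'
from h import *
chk()
for n in("top","side"):cv2.imwrite(f"pics/{n}10.png",optics.read_camera(n)[:,:,::-1])
b=cv2.imread("pics/side10.png")[140:250,215:335]
cv2.imwrite("pics/s10c.png",cv2.resize(b,None,fx=5.4,fy=5.4,interpolation=2))
E
```

```text
t 11.58 eef-cmd [-1.3 -0.8  2.3] rot [-0.3 -0.2  0.4] F [-3.4  4.5 30.5] op 45.3 joints [0.07, 0.71, 2.02, -1.01, 0.85, 1.01]
grasp in board [ -1.3 -39.4  24. ]
```

View pics/s10c.png

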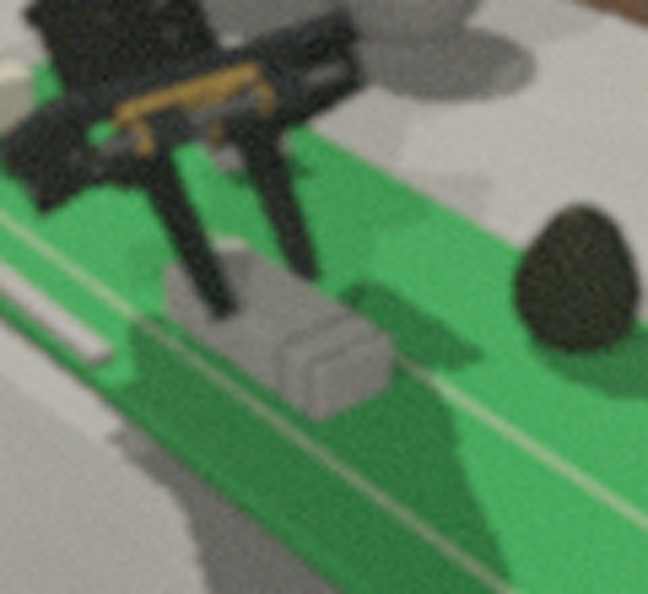

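Side picture: the tin lies flat in the lane (cap towards us at about (335,365)), well inside the lines. It is pressed with about 30 N, so I'll back off 2.3 mm and release.

>>> drive_tool([
  {"slide": [0.0008,-0.0009,0.0],"dr": [0,0,0],"fingers": 0.02},
  {"slide": [0.0014,-0.0017,0.0],"dr": [0,0,0],"fingers": 0.02},
  {"slide": [0.0014,-0.0017,0.0],"dr": [0,0,0],"fingers": 0.055},
  {"slide": [0.0014,-0.0017,0.0],"dr": [0,0,0],"fingers": 0.07},
  {"slide": [0.0014,-0.0017,0.0],"dr": [0,0,0],"fingers": 0.08},
])

```text
t: 12.1
eef_pos: [482.0, -90.0, 24.2]
tcp_rot: [-1.578, -0.698, -1.655]
ft_force: [-0.1, -0.4, 0.7]
opening: 0.631
```

```bash
python3 - <<'E'
from h import *
mv((.0014,-.0017,0));chk()
for n in("top","side"):cv2.imwrite(f"pics/{n}11.png",optics.read_camera(n)[:,:,::-1])
b=cv2.imread("pics/top11.png")[120:230,220:330]
cv2.imwrite("pics/t11c.png",cv2.resize(b,None,fx=5.4,fy=5.4,interpolation=2))
b=cv2.imread("pics/side11.png")[140:250,215:335]
cv2.imwrite("pics/s11c.png",cv2.resize(b,None,fx=5.4,fy=5.4,interpolation=2))
E
```

```text
t 12.1 eef-cmd [-1.1 -0.1 -0.2] rot [-0.3 -0.1  0.8] F [-0.1 -0.4  0.7] op 60.0 joints [0.07, 0.7, 2.02, -1.01, 0.85, 1.01]
grasp in board [ -1.2 -38.8  23.8]
```

View pics/t11c.png

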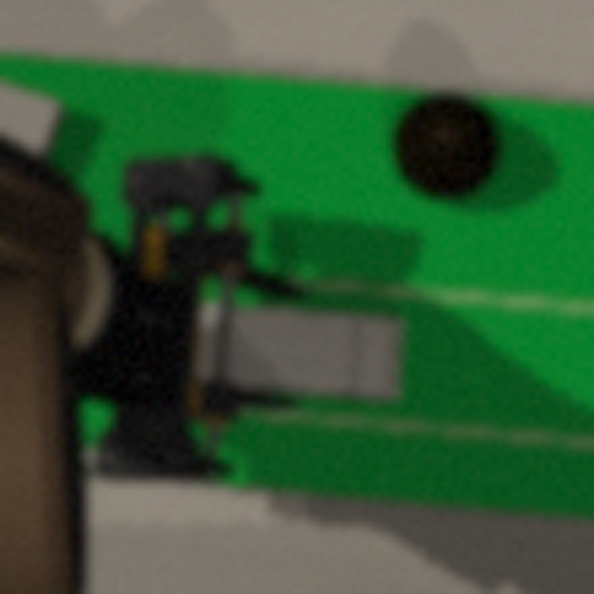

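View pics/s11c.png

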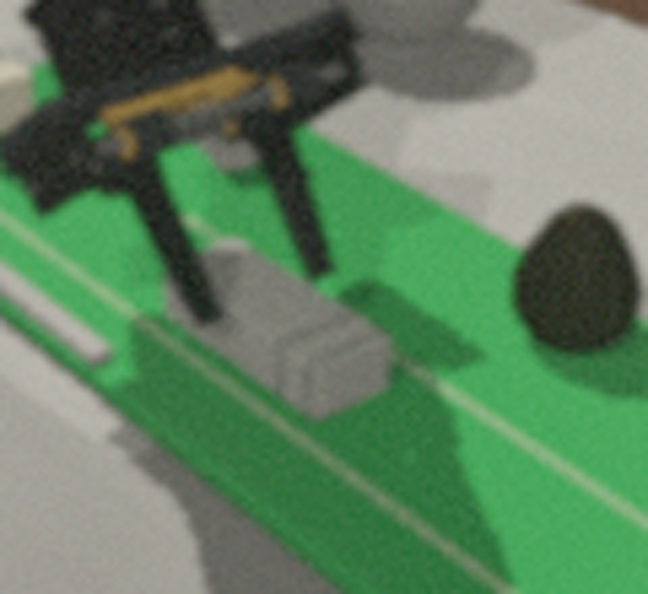

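The tin lies flat and inverted, cap end (two grooves) trailing at about (385,360) in the top crop, centred between the lane lines. First tumble done; now I'll measure.

```bash
python3 - <<'E'
from h import *
Tt=lambda u,v:np.array([u/5.4+220-.41,v/5.4+120-.41]);S=lambda u,v:np.array([u/5.4+215-.41,v/5.4+140-.41])
for n,p,z in(("top",Tt(407,318),45),("top",Tt(400,400),45),("side",S(313,381),45),("side",S(392,341),45),("side",S(320,420),15),("side",S(388,380),15)):
    print(n,np.round(inboard(back(n,p,z)),1))
# expected corners: x=+-23,y=-99
for n in("top","side"):
    pass
E
```

```text
top [  23.9 -101.8   30. ]
top [ -24.3 -101.8   30. ]
side [ -32.1 -106.4   30. ]
side [  18.2 -102.8   30. ]
side [-21.6 -99.3   0. ]
side [ 25.3 -93.2   0. ]
```

```bash
cat >> h.py <<'E'
def sweep(y0,h0,t0,y1,h1,t1,n,x=0.):return [tgt(x,y0+(y1-y0)*k/n,h0+(h1-h0)*k/n,t0+(t1-t0)*k/n) for k in range(1,n+1)]
E
python3 - <<'E'
from h import *
sync(-40.1);chk()
plan(sweep(-39,24,-40,-30,80,-30,3)+sweep(-30,80,-30,-22,80,36,11)+sweep(-22,80,36,-22,35,46,3)+sweep(-22,35,46,-22,24,46,3),0.095)
E
```

```text
t 12.2 eef-cmd [0. 0. 0.] rot [-0.3 -0.1  0.1] F [-0.2  0.1  0.3] op 67.9 joints [0.07, 0.7, 2.02, -1.01, 0.85, 1.01]
grasp in board [ -1.1 -38.7  23.8]
[{"slide":[0.0096,-0.017,0.0012],"dr":[0.0,0.0,0.06],"fingers":0.095},{"slide":[0.0182,-0.0333,0.0012],"dr":[0.0,0.0,0.118],"fingers":0.095},{"slide":[0.0269,-0.0497,0.0012],"dr":[0.0,0.0,0.176],"fingers":0.095},{"slide":[0.0244,-0.0506,0.0012],"dr":[0.0,0.0,0.281],"fingers":0.095},{"slide":[0.0219,-0.0517,0.0012],"dr":[0.0,0.0,0.386],"fingers":0.095}]
[{"slide":[-0.0026,-0.0003,0.0],"dr":[0.0,0.0,0.104],"fingers":0.095},{"slide":[-0.0053,-0.0009,0.0],"dr":[0.0,0.0,0.209],"fingers":0.095},{"slide":[-0.0079,-0.0016,0.0],"dr":[0.0,0.0,0.314],"fingers":0.095},{"slide":[-0.0105,-0.0026,0.0],"dr":[0.0,0.0,0.419],"fingers":0.095},{"slide":[-0.0129,-0.0037,0.0],"dr":[0.0,0.0,0.523],"fingers":0.095}]
[{"slide":[-0.0027,0.0001,0.0],"dr":[0.0,0.0,0.105],"fingers":0.095},{"slide":[-0.0054,-0.0001,0.0],"dr":[0.0,0.0,0.21],"fingers":0.095},{"slide":[-0.008,-0.0005,0.0],"dr":[0.0,0.0,0.314],"fingers":0.095},{"slide":[-0.0106,-0.001,0.0],"dr":[0.0,0.0,0.419],"fingers":0.095},{"slide":[-0.0085,0.0132,0.0],"dr":[0.0,0.0,0.477],"fingers":0.095}]
[{"slide":[0.0084,0.0115,0.0],"dr":[0.0,0.0,0.059],"fingers":0.095},{"slide":[0.0168,0.023,0.0],"dr":[0.0,0.0,0.117],"fingers":0.095},{"slide":[0.0192,0.0259,0.0],"dr":[0.0,0.0,0.117],"fingers":0.095},{"slide":[0.0215,0.0287,0.0],"dr":[0.0,0.0,0.117],"fingers":0.095},{"slide":[0.0238,0.0316,0.0],"dr":[0.0,0.0,0.117],"fingers":0.095}]
```

>>> drive_tool([
  {"slide": [0.0096,-0.017,0.0012],"dr": [0.0,0.0,0.06],"fingers": 0.095},
  {"slide": [0.0182,-0.0333,0.0012],"dr": [0.0,0.0,0.118],"fingers": 0.095},
  {"slide": [0.0269,-0.0497,0.0012],"dr": [0.0,0.0,0.176],"fingers": 0.095},
  {"slide": [0.0244,-0.0506,0.0012],"dr": [0.0,0.0,0.281],"fingers": 0.095},
  {"slide": [0.0219,-0.0517,0.0012],"dr": [0.0,0.0,0.386],"fingers": 0.095},
])

```text
t: 12.62
eef_pos: [486.1, -72.8, 79.3]
tcp_rot: [-1.571, -0.308, -1.656]
ft_force: [-0.7, 1.5, -1.9]
opening: 0.989
```

>>> drive_tool([
  {"slide": [-0.0026,-0.0003,0.0],"dr": [0.0,0.0,0.104],"fingers": 0.095},
  {"slide": [-0.0053,-0.0009,0.0],"dr": [0.0,0.0,0.209],"fingers": 0.095},
  {"slide": [-0.0079,-0.0016,0.0],"dr": [0.0,0.0,0.314],"fingers": 0.095},
  {"slide": [-0.0105,-0.0026,0.0],"dr": [0.0,0.0,0.419],"fingers": 0.095},
  {"slide": [-0.0129,-0.0037,0.0],"dr": [0.0,0.0,0.523],"fingers": 0.095},
])

```text
t: 13.03
eef_pos: [487.0, -60.1, 78.5]
tcp_rot: [-1.572, 0.216, -1.659]
ft_force: [0.5, -0.9, -0.8]
opening: 1.0
```

>>> drive_tool([
  {"slide": [-0.0027,0.0001,0.0],"dr": [0.0,0.0,0.105],"fingers": 0.095},
  {"slide": [-0.0054,-0.0001,0.0],"dr": [0.0,0.0,0.21],"fingers": 0.095},
  {"slide": [-0.008,-0.0005,0.0],"dr": [0.0,0.0,0.314],"fingers": 0.095},
  {"slide": [-0.0106,-0.001,0.0],"dr": [0.0,0.0,0.419],"fingers": 0.095},
  {"slide": [-0.0106,-0.001,0.0],"dr": [0.0,0.0,0.419],"fingers": 0.095},
])

```text
t: 13.45
eef_pos: [487.1, -51.6, 79.8]
tcp_rot: [-1.578, 0.636, -1.666]
ft_force: [-0.7, 0.1, -0.1]
opening: 0.996
```

```bash
python3 - <<'E'
from h import *
cv2.imwrite(f"pics/side12.png",optics.read_camera("side")[:,:,::-1])
p,R=tgt(0,-22,80,36);setcmd(p,R);chk()
b=cv2.imread("pics/side12.png")[110:250,215:375]
cv2.imwrite("pics/s12c.png",cv2.resize(b,None,fx=4,fy=4,interpolation=2))
E
```

```text
t 13.5 eef-cmd [ 0.1 -1.3 -0.9] rot [-0.2  0.4  0.1] F [-0.   1.1  0.2] op 95.3 joints [-0.57, 0.59, 1.96, 0.65, 1.03, -0.95]
grasp in board [  0.2 -23.3  80.1]
```

View pics/s12c.png

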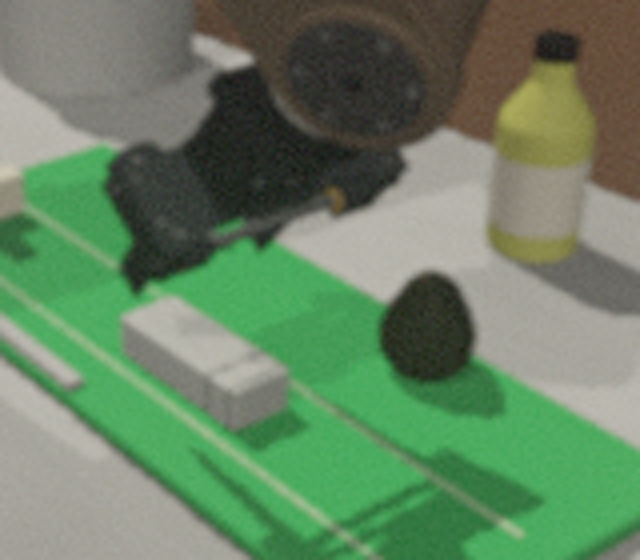

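Side picture: clear view of the whole tin lying flat in the lane, cap end trailing at (250,395), lead end at (150,315). The gripper is above it and well clear of the avocado at (428,325).

```bash
python3 - <<'E'
from h import *
S=lambda u,v:np.array([u/4+215-.375,v/4+110-.375])
o=[((122,322),(-23,60,30)),((180,297),(23,60,30)),((289,375),(23,-60,30)),((231,404),(-23,-60,30)),((236,431),(-23,-60,0)),((288,398),(23,-60,0)),((124,348),(-23,60,0))]
obs=[("side",S(*a),b) for a,b in o]
x,r=fit(obs,[487,-79,-.087],15);print(np.round(inboard([x[0],x[1],15]),1),x[2]-BY,np.round(r,1).tolist())
plan(sweep(-22,80,36,-22,35,46,3)+sweep(-22,35,46,-22,24,46,2),0.095)
E
```

```text
[ -3.3 -42.2   0. ] -0.019943589407037693 [[0.2, -1.6], [-0.4, -0.4], [0.4, -0.7], [0.4, -2.0], [-1.0, 1.3], [0.2, 3.4], [-0.1, 1.4]]
[{"slide":[0.0077,0.0121,0.0],"dr":[0.0,0.0,0.058],"fingers":0.095},{"slide":[0.0154,0.0241,0.0],"dr":[0.0,0.0,0.116],"fingers":0.095},{"slide":[0.0232,0.0361,0.0],"dr":[0.0,0.0,0.175],"fingers":0.095},{"slide":[0.0264,0.0406,0.0],"dr":[0.0,0.0,0.175],"fingers":0.095},{"slide":[0.0296,0.045,0.0],"dr":[0.0,0.0,0.175],"fingers":0.095}]
```

>>> drive_tool([
  {"slide": [0.0077,0.0121,0.0],"dr": [0.0,0.0,0.058],"fingers": 0.095},
  {"slide": [0.0154,0.0241,0.0],"dr": [0.0,0.0,0.116],"fingers": 0.095},
  {"slide": [0.0232,0.0361,0.0],"dr": [0.0,0.0,0.175],"fingers": 0.095},
  {"slide": [0.0264,0.0406,0.0],"dr": [0.0,0.0,0.175],"fingers": 0.095},
  {"slide": [0.0296,0.045,0.0],"dr": [0.0,0.0,0.175],"fingers": 0.095},
])

```text
t: 13.92
eef_pos: [486.7, -47.3, 26.3]
tcp_rot: [-1.58, 0.802, -1.665]
ft_force: [0.6, 0.3, 0.8]
opening: 1.002
```

>>> drive_tool([
  {"slide": [0,0,0],"dr": [0,0,0],"fingers": 0.06},
  {"slide": [0,0,0],"dr": [0,0,0],"fingers": 0.05},
  {"slide": [0,0,0],"dr": [0,0,0],"fingers": 0.05},
])

```text
t: 14.17
eef_pos: [487.4, -47.2, 28.0]
tcp_rot: [-1.575, 0.803, -1.661]
ft_force: [-0.3, -0.2, -0.6]
opening: 0.842
```

```bash
python3 - <<'E'
from h import *
chk()
E
```

```text
t 14.17 eef-cmd [0.4 0.4 1.1] rot [-0.1  0.1 -0. ] F [-0.3 -0.2 -0.6] op 80.0 joints [-0.63, 0.75, 1.96, 0.78, 1.07, -1.15]
grasp in board [  0.4 -21.6  26.2]
```

>>> drive_tool([
  {"slide": [0.0012,0.0012,0],"dr": [0,0,0],"fingers": 0.05},
  {"slide": [0.0012,0.0012,0],"dr": [0,0,0],"fingers": 0.05},
  {"slide": [0.0012,0.0012,0],"dr": [0,0,0],"fingers": 0.02},
  {"slide": [0.0012,0.0012,0],"dr": [0,0,0],"fingers": 0.02},
  {"slide": [0.0012,0.0012,0],"dr": [0,0,0],"fingers": 0.02},
])

```text
t: 14.58
eef_pos: [486.9, -47.4, 25.5]
tcp_rot: [-1.577, 0.805, -1.663]
ft_force: [-2.1, 0.7, 0.7]
opening: 0.494
```

>>> drive_tool([
  {"slide": [0,0,0],"dr": [0,0,0],"fingers": 0.02},
  {"slide": [0,0,0],"dr": [0,0,0],"fingers": 0.02},
  {"slide": [0,0,0],"dr": [0,0,0],"fingers": 0.02},
])

```text
t: 14.83
eef_pos: [486.9, -47.4, 25.5]
tcp_rot: [-1.578, 0.805, -1.663]
ft_force: [-1.3, -0.7, 3.2]
opening: 0.476
```

```bash
python3 - <<'E'
from h import *
mv((.0012,.0012,0));chk()
plan(tumble(19.2,[2,6,11,16,21]),0.02)
E
```

```text
t 14.83 eef-cmd [-0.1  0.2  0.3] rot [-0.2  0.2  0.1] F [-1.3 -0.7  3.2] op 45.3 joints [-0.63, 0.76, 1.96, 0.78, 1.07, -1.15]
grasp in board [ -0.1 -21.8  23.6]
[{"slide":[-0.0009,-0.0004,0.0],"dr":[0.0,0.0,-0.035],"fingers":0.02},{"slide":[-0.0029,-0.0011,0.0],"dr":[0.0,0.0,-0.105],"fingers":0.02},{"slide":[-0.0053,-0.0018,0.0],"dr":[0.0,0.0,-0.192],"fingers":0.02},{"slide":[-0.0079,-0.0022,0.0],"dr":[0.0,0.0,-0.279],"fingers":0.02},{"slide":[-0.0104,-0.0024,0.0],"dr":[0.0,0.0,-0.367],"fingers":0.02}]
```

>>> drive_tool([
  {"slide": [-0.0009,-0.0004,0.0],"dr": [0.0,0.0,-0.035],"fingers": 0.02},
  {"slide": [-0.0029,-0.0011,0.0],"dr": [0.0,0.0,-0.105],"fingers": 0.02},
  {"slide": [-0.0053,-0.0018,0.0],"dr": [0.0,0.0,-0.192],"fingers": 0.02},
  {"slide": [-0.0079,-0.0022,0.0],"dr": [0.0,0.0,-0.279],"fingers": 0.02},
  {"slide": [-0.0104,-0.0024,0.0],"dr": [0.0,0.0,-0.367],"fingers": 0.02},
])

```text
t: 15.25
eef_pos: [488.0, -42.6, 34.5]
tcp_rot: [-1.574, 0.433, -1.662]
ft_force: [-0.7, 0.5, -5.0]
opening: 0.481
```

```bash
python3 - <<'E'
from h import *
cv2.imwrite(f"pics/side13.png",optics.read_camera("side")[:,:,::-1]);chk()
b=cv2.imread("pics/side13.png")[110:250,205:365]
cv2.imwrite("pics/s13c.png",cv2.resize(b,None,fx=4,fy=4,interpolation=2))
E
```

```text
t 15.3 eef-cmd [0.5 1.  1.4] rot [-0.1  0.1 -0.5] F [ 0.1  4.6 -2.4] op 45.3 joints [-0.46, 0.6, 2.02, 0.58, 0.78, -0.84]
grasp in board [ 0.4 -9.7 38. ]
```

View pics/s13c.png

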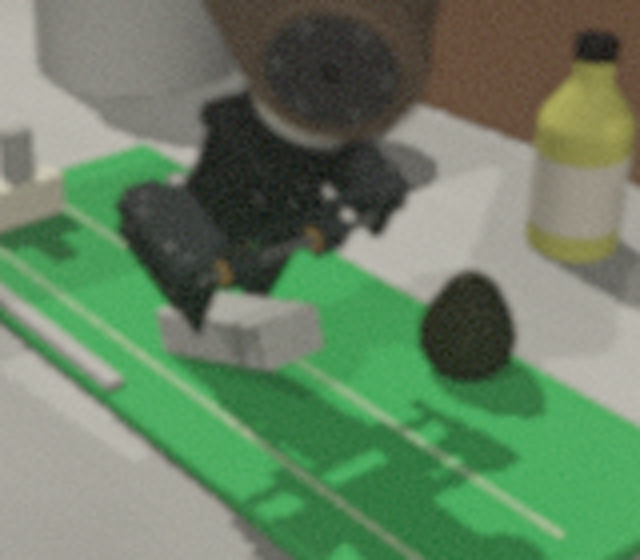

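Side picture: the tin is tilted about 21°, its leading edge (about (165,345)) on the board and its cap end raised. I'll continue with a slight downward bias.

```bash
python3 - <<'E'
from h import *
plan(tumble(19.2,[4,9,14,19,24],lift=-0.8),0.02)
E
```

```text
[{"slide":[-0.0018,-0.0005,0.0],"dr":[0.0,0.0,-0.07],"fingers":0.02},{"slide":[-0.0041,-0.001,0.0],"dr":[0.0,0.0,-0.157],"fingers":0.02},{"slide":[-0.0065,-0.0013,0.0],"dr":[0.0,0.0,-0.244],"fingers":0.02},{"slide":[-0.009,-0.0017,0.0],"dr":[0.0,0.0,-0.332],"fingers":0.02},{"slide":[-0.0116,-0.0018,0.0],"dr":[0.0,0.0,-0.419],"fingers":0.02}]
```

>>> drive_tool([
  {"slide": [-0.0018,-0.0005,0.0],"dr": [0.0,0.0,-0.07],"fingers": 0.02},
  {"slide": [-0.0041,-0.001,0.0],"dr": [0.0,0.0,-0.157],"fingers": 0.02},
  {"slide": [-0.0065,-0.0013,0.0],"dr": [0.0,0.0,-0.244],"fingers": 0.02},
  {"slide": [-0.009,-0.0017,0.0],"dr": [0.0,0.0,-0.332],"fingers": 0.02},
  {"slide": [-0.0116,-0.0018,0.0],"dr": [0.0,0.0,-0.419],"fingers": 0.02},
])

```text
t: 15.72
eef_pos: [489.5, -32.6, 41.6]
tcp_rot: [-1.572, 0.016, -1.66]
ft_force: [-1.5, -0.1, -2.5]
opening: 0.48
```

```bash
python3 - <<'E'
from h import *
chk()
plan(tumble(19.2,[4,9,14,19,23],lift=0),0.02)
E
```

```text
t 15.72 eef-cmd [ 1.2 -0.2  0.8] rot [-0.1  0.1 -0.1] F [-1.5 -0.1 -2.5] op 45.7 joints [-0.21, 0.53, 2.03, 0.03, 0.59, -0.14]
grasp in board [ 1.2  6.5 45.6]
[{"slide":[-0.0018,-0.0008,0.0],"dr":[0.0,0.0,-0.07],"fingers":0.02},{"slide":[-0.0042,-0.0015,0.0],"dr":[0.0,0.0,-0.157],"fingers":0.02},{"slide":[-0.0066,-0.0021,0.0],"dr":[0.0,0.0,-0.244],"fingers":0.02},{"slide":[-0.0091,-0.0024,0.0],"dr":[0.0,0.0,-0.332],"fingers":0.02},{"slide":[-0.0111,-0.0025,0.0],"dr":[0.0,0.0,-0.401],"fingers":0.02}]
```

>>> drive_tool([
  {"slide": [-0.0018,-0.0008,0.0],"dr": [0.0,0.0,-0.07],"fingers": 0.02},
  {"slide": [-0.0042,-0.0015,0.0],"dr": [0.0,0.0,-0.157],"fingers": 0.02},
  {"slide": [-0.0066,-0.0021,0.0],"dr": [0.0,0.0,-0.244],"fingers": 0.02},
  {"slide": [-0.0091,-0.0024,0.0],"dr": [0.0,0.0,-0.332],"fingers": 0.02},
  {"slide": [-0.0111,-0.0025,0.0],"dr": [0.0,0.0,-0.401],"fingers": 0.02},
])

```text
t: 16.13
eef_pos: [490.9, -21.0, 44.4]
tcp_rot: [-1.572, -0.386, -1.658]
ft_force: [0.9, 0.3, 2.8]
opening: 0.477
```

```bash
python3 - <<'E'
from h import *
cv2.imwrite(f"pics/side14.png",optics.read_camera("side")[:,:,::-1]);chk()
b=cv2.imread("pics/side14.png")[110:250,195:355]
cv2.imwrite("pics/s14c.png",cv2.resize(b,None,fx=4,fy=4,interpolation=2))
E
```

```text
t 16.18 eef-cmd [1.6 1.2 0.6] rot [-0.1 -0.1 -0.4] F [ 2.9  2.7 16.5] op 45.5 joints [0.05, 0.58, 2.0, -0.61, 0.72, 0.63]
grasp in board [ 1.6 26.6 46.7]
```

View pics/s14c.png

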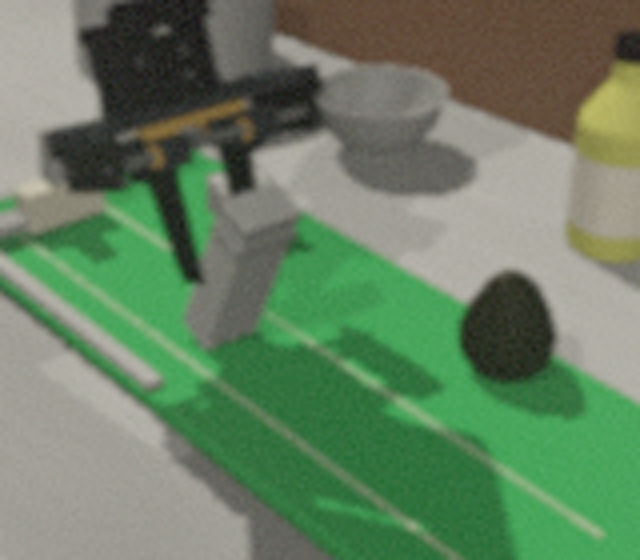

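Side picture: the tin is at about 68° on its leading edge (about (205,340)), cap up. Fz is 16 N, so I'll ease up 1.3 mm.

```bash
python3 - <<'E'
from h import *
plan(tumble(20,[3,7,11,15,19],lift=1.3),0.02)
E
```

```text
[{"slide":[-0.0012,-0.001,0.0],"dr":[0.0,0.0,-0.052],"fingers":0.02},{"slide":[-0.0029,-0.0021,0.0],"dr":[0.0,0.0,-0.122],"fingers":0.02},{"slide":[-0.0046,-0.0031,0.0],"dr":[0.0,0.0,-0.192],"fingers":0.02},{"slide":[-0.0066,-0.0036,0.0],"dr":[0.0,0.0,-0.262],"fingers":0.02},{"slide":[-0.0086,-0.0039,0.0],"dr":[0.0,0.0,-0.332],"fingers":0.02}]
```

>>> drive_tool([
  {"slide": [-0.0012,-0.001,0.0],"dr": [0.0,0.0,-0.052],"fingers": 0.02},
  {"slide": [-0.0029,-0.0021,0.0],"dr": [0.0,0.0,-0.122],"fingers": 0.02},
  {"slide": [-0.0046,-0.0031,0.0],"dr": [0.0,0.0,-0.192],"fingers": 0.02},
  {"slide": [-0.0066,-0.0036,0.0],"dr": [0.0,0.0,-0.262],"fingers": 0.02},
  {"slide": [-0.0086,-0.0039,0.0],"dr": [0.0,0.0,-0.332],"fingers": 0.02},
])

```text
t: 16.6
eef_pos: [490.1, -11.8, 43.8]
tcp_rot: [-1.578, -0.717, -1.655]
ft_force: [-0.4, -0.3, -5.3]
opening: 0.48
```

```bash
python3 - <<'E'
from h import *
chk()
plan(tumble(20,[1.5,3],lift=0),0.02)
E
```

```text
t 16.6 eef-cmd [ 0.1  0.1 -0.1] rot [-0.3 -0.1 -0.1] F [-0.4 -0.3 -5.3] op 45.7 joints [0.22, 0.7, 1.94, -0.86, 0.97, 0.98]
grasp in board [ 0.1 40.1 43.1]
[{"slide":[-0.0007,-0.0003,0.0],"dr":[0.0,0.0,-0.026],"fingers":0.02},{"slide":[-0.0014,-0.0007,0.0],"dr":[0.0,0.0,-0.052],"fingers":0.02}]
```

>>> drive_tool([
  {"slide": [-0.0012,0.0002,0.0],"dr": [0.0,0.0,-0.026],"fingers": 0.02},
  {"slide": [-0.0022,0.0002,0.0],"dr": [0.0,0.0,-0.052],"fingers": 0.02},
  {"slide": [-0.0022,0.0002,0.0],"dr": [0.0,0.0,-0.052],"fingers": 0.02},
])

```text
t: 16.85
eef_pos: [490.1, -10.1, 42.9]
tcp_rot: [-1.58, -0.769, -1.653]
ft_force: [-2.4, 4.7, 12.7]
opening: 0.481
```

```bash
python3 - <<'E'
from h import *
p,R=getcmd();setcmd(p+[0,0,-1.2],R)
cv2.imwrite(f"pics/side15.png",optics.read_camera("side")[:,:,::-1]);chk();print(env.state()["moment"])
b=cv2.imread("pics/side15.png")[130:220,215:305]
cv2.imwrite("pics/s15c.png",cv2.resize(b,None,fx=6,fy=6,interpolation=2))
E
```

```text
t 16.9 eef-cmd [-0.1  0.2  0.6] rot [-0.3 -0.2  0. ] F [-2.7  4.8 10. ] op 45.6 joints [0.24, 0.72, 1.93, -0.88, 1.01, 1.01]
grasp in board [-0.1 42.4 41.6]
[-0.3035741   0.38064141 -0.37339989]
```

View pics/s15c.png

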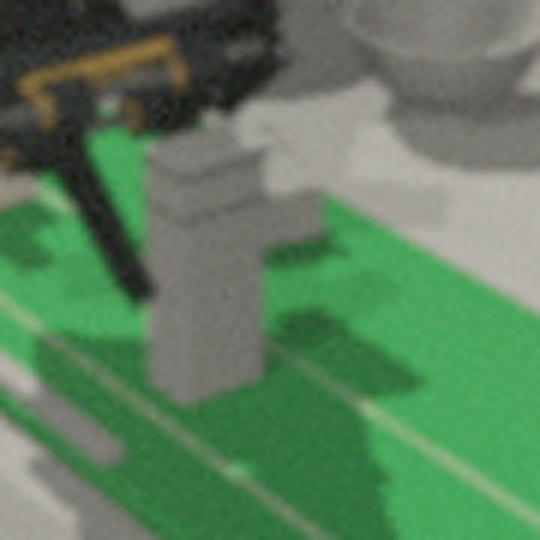

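Side picture: the tin stands upright, foot end down (base at about (190,400)), cap up. It is seated with 10 N, so I'll ease off and release.

>>> drive_tool([
  {"slide": [0.0004,-0.0005,0.0],"dr": [0,0,0],"fingers": 0.02},
  {"slide": [0.0004,-0.0005,0.0],"dr": [0,0,0],"fingers": 0.047},
  {"slide": [0.0004,-0.0005,0.0],"dr": [0,0,0],"fingers": 0.05},
  {"slide": [0.0004,-0.0005,0.0],"dr": [0,0,0],"fingers": 0.065},
  {"slide": [0.0004,-0.0005,0.0],"dr": [0,0,0],"fingers": 0.08},
])

```text
t: 17.32
eef_pos: [490.4, -10.6, 43.2]
tcp_rot: [-1.577, -0.766, -1.655]
ft_force: [-0.2, 0.6, 0.3]
opening: 0.613
```

```bash
python3 - <<'E'
from h import *
for n in("top","side"):cv2.imwrite(f"pics/{n}16.png",optics.read_camera(n)[:,:,::-1])
mv((.0004,-.0005,0));chk()
b=cv2.imread("pics/side16.png")[130:220,215:305]
c=cv2.imread("pics/top16.png")[130:220,190:280]
cv2.imwrite("pics/s16c.png",np.hstack([cv2.resize(v,None,fx=4.4,fy=4.4,interpolation=2) for v in(b,c)]))
E
```

```text
t 17.42 eef-cmd [ 0.2 -0.1  0.3] rot [-0.2 -0.1  0.1] F [ 0.1  0.8 -0.4] op 65.9 joints [0.24, 0.72, 1.93, -0.88, 1.01, 1.01]
grasp in board [ 0.3 42.1 41.9]
```

View pics/s16c.png

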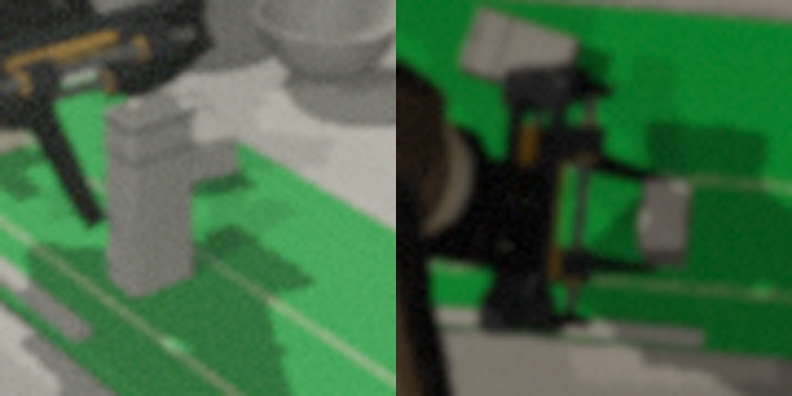

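The tin stands free and upright in the lane (side base at (135,290); top view at (665,220)). Next is regripping from behind for the last lay-down.

```bash
python3 - <<'E'
from h import *
sync(-43.9)
plan(sweep(42,42,-44,34,100,-34,3)+sweep(34,100,-34,33.5,100,32,11)+[tgt(0,33.5,100,32)],0.095)
p,R=tgt(0,33.5,100,32);setcmd(p,R)
plan(sweep(33.5,100,32,24.7,56,52,5),0.095)
E
```

```text
[{"slide":[0.0151,-0.0128,-0.0002],"dr":[0.0,0.0,0.056],"fingers":0.095},{"slide":[0.0293,-0.025,-0.0002],"dr":[0.0,0.0,0.115],"fingers":0.095},{"slide":[0.0436,-0.0373,-0.0002],"dr":[0.0,0.0,0.173],"fingers":0.095},{"slide":[0.0416,-0.0377,-0.0002],"dr":[0.0,0.0,0.278],"fingers":0.095},{"slide":[0.0398,-0.0383,-0.0002],"dr":[0.0,0.0,0.382],"fingers":0.095}]
[{"slide":[-0.0019,-0.0001,0.0],"dr":[0.0,0.0,0.105],"fingers":0.095},{"slide":[-0.0039,-0.0004,0.0],"dr":[0.0,0.0,0.21],"fingers":0.095},{"slide":[-0.0057,-0.0009,0.0],"dr":[0.0,0.0,0.314],"fingers":0.095},{"slide":[-0.0075,-0.0016,0.0],"dr":[0.0,0.0,0.419],"fingers":0.095},{"slide":[-0.0093,-0.0024,0.0],"dr":[0.0,0.0,0.524],"fingers":0.095}]
[{"slide":[-0.0019,-0.0002,0.0],"dr":[0.0,0.0,0.105],"fingers":0.095},{"slide":[-0.0039,-0.0005,0.0],"dr":[0.0,0.0,0.209],"fingers":0.095},{"slide":[-0.0057,-0.001,0.0],"dr":[0.0,0.0,0.314],"fingers":0.095},{"slide":[-0.0076,-0.0017,0.0],"dr":[0.0,0.0,0.419],"fingers":0.095},{"slide":[-0.0076,-0.0017,0.0],"dr":[0.0,0.0,0.419],"fingers":0.095}]
[{"slide":[0.0048,0.0065,0.0],"dr":[0.0,0.0,0.07],"fingers":0.095},{"slide":[0.0097,0.0129,0.0],"dr":[0.0,0.0,0.14],"fingers":0.095},{"slide":[0.0145,0.0192,0.0],"dr":[0.0,0.0,0.209],"fingers":0.095},{"slide":[0.0194,0.0254,0.0],"dr":[0.0,0.0,0.279],"fingers":0.095},{"slide":[0.0243,0.0315,0.0],"dr":[0.0,0.0,0.349],"fingers":0.095}]
```

>>> drive_tool([
  {"slide": [0.0151,-0.0128,-0.0002],"dr": [0.0,0.0,0.056],"fingers": 0.095},
  {"slide": [0.0293,-0.025,-0.0002],"dr": [0.0,0.0,0.115],"fingers": 0.095},
  {"slide": [0.0436,-0.0373,-0.0002],"dr": [0.0,0.0,0.173],"fingers": 0.095},
  {"slide": [0.0416,-0.0377,-0.0002],"dr": [0.0,0.0,0.278],"fingers": 0.095},
  {"slide": [0.0398,-0.0383,-0.0002],"dr": [0.0,0.0,0.382],"fingers": 0.095},
])

```text
t: 17.83
eef_pos: [491.2, -11.9, 99.7]
tcp_rot: [-1.572, -0.379, -1.657]
ft_force: [-0.4, 0.5, -0.2]
opening: 0.988
```

>>> drive_tool([
  {"slide": [-0.0019,-0.0001,0.0],"dr": [0.0,0.0,0.105],"fingers": 0.095},
  {"slide": [-0.0039,-0.0004,0.0],"dr": [0.0,0.0,0.21],"fingers": 0.095},
  {"slide": [-0.0057,-0.0009,0.0],"dr": [0.0,0.0,0.314],"fingers": 0.095},
  {"slide": [-0.0075,-0.0016,0.0],"dr": [0.0,0.0,0.419],"fingers": 0.095},
  {"slide": [-0.0093,-0.0024,0.0],"dr": [0.0,0.0,0.524],"fingers": 0.095},
])

```text
t: 18.25
eef_pos: [491.9, -3.0, 98.1]
tcp_rot: [-1.572, 0.145, -1.659]
ft_force: [-0.1, 0.1, -0.3]
opening: 0.997
```

>>> drive_tool([
  {"slide": [-0.0019,-0.0002,0.0],"dr": [0.0,0.0,0.105],"fingers": 0.095},
  {"slide": [-0.0039,-0.0005,0.0],"dr": [0.0,0.0,0.209],"fingers": 0.095},
  {"slide": [-0.0057,-0.001,0.0],"dr": [0.0,0.0,0.314],"fingers": 0.095},
  {"slide": [-0.0076,-0.0017,0.0],"dr": [0.0,0.0,0.419],"fingers": 0.095},
  {"slide": [-0.0076,-0.0017,0.0],"dr": [0.0,0.0,0.419],"fingers": 0.095},
])

```text
t: 18.67
eef_pos: [491.8, 2.6, 99.1]
tcp_rot: [-1.577, 0.565, -1.665]
ft_force: [0.1, -0.1, -1.4]
opening: 0.999
```

>>> drive_tool([
  {"slide": [0.0048,0.0065,0.0],"dr": [0.0,0.0,0.07],"fingers": 0.095},
  {"slide": [0.0097,0.0129,0.0],"dr": [0.0,0.0,0.14],"fingers": 0.095},
  {"slide": [0.0145,0.0192,0.0],"dr": [0.0,0.0,0.209],"fingers": 0.095},
  {"slide": [0.0194,0.0254,0.0],"dr": [0.0,0.0,0.279],"fingers": 0.095},
  {"slide": [0.0243,0.0315,0.0],"dr": [0.0,0.0,0.349],"fingers": 0.095},
])

```text
t: 19.08
eef_pos: [491.1, 0.5, 60.0]
tcp_rot: [-1.579, 0.908, -1.664]
ft_force: [0.5, 0.2, 0.2]
opening: 0.999
```

```bash
python3 - <<'E'
from h import *
chk()
cv2.imwrite("pics/side17.png",optics.read_camera("side")[:,:,::-1]);chk()
b=cv2.imread("pics/side17.png")[110:230,205:345]
cv2.imwrite("pics/s17c.png",cv2.resize(b,None,fx=4.4,fy=4.4,interpolation=2))
E
```

```text
t 19.08 eef-cmd [-0.   0.3 -0.3] rot [-0.2  0.2  0. ] F [0.5 0.2 0.2] op 95.0 joints [-0.58, 0.73, 1.99, 0.86, 1.15, -1.16]
grasp in board [-0.  25.  56.7]
t 19.13 eef-cmd [-0.5 -0.3 -2.5] rot [-0.2  0.4  0.4] F [-1.5 -2.1 -3.6] op 95.2 joints [-0.58, 0.74, 1.99, 0.86, 1.16, -1.16]
grasp in board [-0.4 24.3 54.4]
```

View pics/s17c.png

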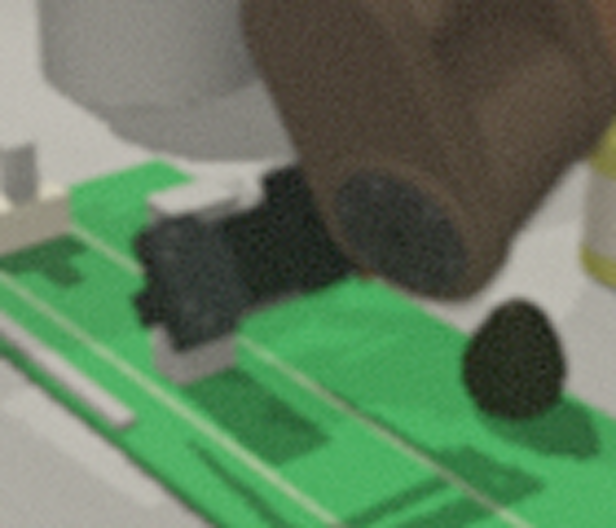

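The side picture shows the tin still standing (base at about (190,365)), with the gripper around it from behind. Closing.

>>> drive_tool([
  {"slide": [0,0,0],"dr": [0,0,0],"fingers": 0.055},
  {"slide": [0,0,0],"dr": [0,0,0],"fingers": 0.05},
  {"slide": [0,0,0],"dr": [0,0,0],"fingers": 0.05},
  {"slide": [0,0,0],"dr": [0,0,0],"fingers": 0.05},
  {"slide": [0,0,0],"dr": [0,0,0],"fingers": 0.05},
])

```text
t: 19.55
eef_pos: [491.4, 0.8, 61.1]
tcp_rot: [-1.576, 0.906, -1.662]
ft_force: [0.4, 0.2, -0.8]
opening: 0.707
```

>>> drive_tool([
  {"slide": [0,0,0],"dr": [0,0,0],"fingers": 0.02},
  {"slide": [0,0,0],"dr": [0,0,0],"fingers": 0.02},
  {"slide": [0,0,0],"dr": [0,0,0],"fingers": 0.02},
  {"slide": [0,0,0],"dr": [0,0,0],"fingers": 0.02},
])

```text
t: 19.88
eef_pos: [491.1, 0.5, 60.5]
tcp_rot: [-1.578, 0.908, -1.664]
ft_force: [-1.1, -0.8, 2.9]
opening: 0.474
```

```bash
python3 - <<'E'
from h import *
chk()
plan(tumble(48.3,[2,6,11,16,21],lift=-.3),0.02)
E
```

```text
t 19.88 eef-cmd [-0.   0.3  0.2] rot [-0.1  0.2  0. ] F [-1.1 -0.8  2.9] op 45.1 joints [-0.58, 0.73, 1.99, 0.86, 1.15, -1.16]
grasp in board [-0.  25.  57.2]
[{"slide":[-0.0011,0.0011,0.0],"dr":[0.0,0.0,-0.035],"fingers":0.02},{"slide":[-0.0033,0.0035,0.0],"dr":[0.0,0.0,-0.105],"fingers":0.02},{"slide":[-0.0058,0.0066,0.0],"dr":[0.0,0.0,-0.192],"fingers":0.02},{"slide":[-0.0082,0.0099,0.0],"dr":[0.0,0.0,-0.279],"fingers":0.02},{"slide":[-0.0102,0.0134,0.0],"dr":[0.0,0.0,-0.367],"fingers":0.02}]
```

>>> drive_tool([
  {"slide": [-0.0011,0.0011,0.0],"dr": [0.0,0.0,-0.035],"fingers": 0.02},
  {"slide": [-0.0033,0.0035,0.0],"dr": [0.0,0.0,-0.105],"fingers": 0.02},
  {"slide": [-0.0058,0.0066,0.0],"dr": [0.0,0.0,-0.192],"fingers": 0.02},
  {"slide": [-0.0082,0.0099,0.0],"dr": [0.0,0.0,-0.279],"fingers": 0.02},
  {"slide": [-0.0102,0.0134,0.0],"dr": [0.0,0.0,-0.367],"fingers": 0.02},
])

```text
t: 20.3
eef_pos: [493.0, 16.9, 60.5]
tcp_rot: [-1.574, 0.537, -1.662]
ft_force: [-0.5, 1.5, -5.0]
opening: 0.477
```

```bash
python3 - <<'E'
from h import *
chk()
plan(tumble(48.3,[4,9,14,19,24],lift=-.6),0.02)
E
```

```text
t 20.3 eef-cmd [ 0.4 -0.1  0.4] rot [-0.1  0.2 -0.2] F [-0.5  1.5 -5. ] op 45.3 joints [-0.4, 0.58, 2.03, 0.7, 0.86, -0.86]
grasp in board [ 0.5 46.7 61.8]
[{"slide":[-0.0022,0.0024,0.0],"dr":[0.0,0.0,-0.07],"fingers":0.02},{"slide":[-0.0048,0.0055,0.0],"dr":[0.0,0.0,-0.157],"fingers":0.02},{"slide":[-0.0071,0.0088,0.0],"dr":[0.0,0.0,-0.244],"fingers":0.02},{"slide":[-0.0093,0.0122,0.0],"dr":[0.0,0.0,-0.332],"fingers":0.02},{"slide":[-0.0111,0.0158,0.0],"dr":[0.0,0.0,-0.419],"fingers":0.02}]
```

>>> drive_tool([
  {"slide": [-0.0018,0.003,0.0],"dr": [0.0,0.0,-0.07],"fingers": 0.02},
  {"slide": [-0.0044,0.0061,0.0],"dr": [0.0,0.0,-0.157],"fingers": 0.02},
  {"slide": [-0.0067,0.0094,0.0],"dr": [0.0,0.0,-0.244],"fingers": 0.02},
  {"slide": [-0.0089,0.0128,0.0],"dr": [0.0,0.0,-0.332],"fingers": 0.02},
  {"slide": [-0.0107,0.0164,0.0],"dr": [0.0,0.0,-0.419],"fingers": 0.02},
])

```text
t: 20.72
eef_pos: [495.4, 35.0, 52.6]
tcp_rot: [-1.571, 0.119, -1.66]
ft_force: [-1.5, 0.2, -2.3]
opening: 0.479
```

```bash
python3 - <<'E'
from h import *
p,R=getcmd();setcmd(p+[0,0,-.7],R)
cv2.imwrite("pics/side18.png",optics.read_camera("side")[:,:,::-1]);chk()
b=cv2.imread("pics/side18.png")[110:230,185:325]
cv2.imwrite("pics/s18c.png",cv2.resize(b,None,fx=4.4,fy=4.4,interpolation=2))
plan(tumble(48,[4,9,14,19,24],lift=-.3),0.02)
E
```

```text
t 20.77 eef-cmd [0.9 1.6 0.8] rot [-0.1  0.2 -0.6] F [-0.   4.  -1.5] op 45.4 joints [-0.13, 0.51, 2.02, 0.19, 0.62, -0.19]
grasp in board [ 0.7 73.7 56.2]
[{"slide":[-0.0022,0.0023,0.0],"dr":[0.0,0.0,-0.07],"fingers":0.02},{"slide":[-0.0048,0.0054,0.0],"dr":[0.0,0.0,-0.157],"fingers":0.02},{"slide":[-0.0071,0.0086,0.0],"dr":[0.0,0.0,-0.244],"fingers":0.02},{"slide":[-0.0091,0.012,0.0],"dr":[0.0,0.0,-0.332],"fingers":0.02},{"slide":[-0.0108,0.0155,0.0],"dr":[0.0,0.0,-0.419],"fingers":0.02}]
```

View pics/s18c.png

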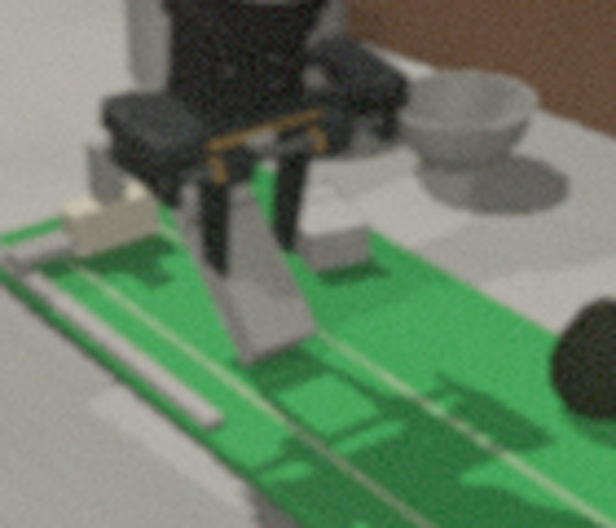

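Side picture: the tin is about 45° over on its trailing lower edge ((245,360)). The gripper is clear of the stop at (110,215) and the short tin at (335,240). Continuing.

>>> drive_tool([
  {"slide": [-0.0022,0.0023,0.0],"dr": [0.0,0.0,-0.07],"fingers": 0.02},
  {"slide": [-0.0048,0.0054,0.0],"dr": [0.0,0.0,-0.157],"fingers": 0.02},
  {"slide": [-0.0071,0.0086,0.0],"dr": [0.0,0.0,-0.244],"fingers": 0.02},
  {"slide": [-0.0091,0.012,0.0],"dr": [0.0,0.0,-0.332],"fingers": 0.02},
  {"slide": [-0.0108,0.0155,0.0],"dr": [0.0,0.0,-0.419],"fingers": 0.02},
])

```text
t: 21.18
eef_pos: [496.1, 47.6, 37.9]
tcp_rot: [-1.572, -0.301, -1.658]
ft_force: [-1.1, 0.2, -2.2]
opening: 0.478
```

```bash
python3 - <<'E'
from h import *
chk()
plan(tumble(47.5,[3,7,11,15,18],lift=-.5),0.02)
E
```

```text
t 21.18 eef-cmd [0.8 0.4 0.4] rot [-0.1  0.  -0.2] F [-1.1  0.2 -2.2] op 45.5 joints [0.13, 0.59, 1.97, -0.46, 0.71, 0.59]
grasp in board [ 0.8 92.9 41. ]
[{"slide":[-0.0017,0.0018,0.0],"dr":[0.0,0.0,-0.052],"fingers":0.02},{"slide":[-0.0039,0.0043,0.0],"dr":[0.0,0.0,-0.122],"fingers":0.02},{"slide":[-0.0059,0.007,0.0],"dr":[0.0,0.0,-0.192],"fingers":0.02},{"slide":[-0.0076,0.0096,0.0],"dr":[0.0,0.0,-0.262],"fingers":0.02},{"slide":[-0.0088,0.0117,0.0],"dr":[0.0,0.0,-0.314],"fingers":0.02}]
```

>>> drive_tool([
  {"slide": [-0.0017,0.0018,0.0],"dr": [0.0,0.0,-0.052],"fingers": 0.02},
  {"slide": [-0.0039,0.0043,0.0],"dr": [0.0,0.0,-0.122],"fingers": 0.02},
  {"slide": [-0.0059,0.007,0.0],"dr": [0.0,0.0,-0.192],"fingers": 0.02},
  {"slide": [-0.0076,0.0096,0.0],"dr": [0.0,0.0,-0.262],"fingers": 0.02},
  {"slide": [-0.0088,0.0117,0.0],"dr": [0.0,0.0,-0.314],"fingers": 0.02},
])

```text
t: 21.6
eef_pos: [495.9, 52.8, 23.3]
tcp_rot: [-1.576, -0.614, -1.655]
ft_force: [1.7, 2.3, 2.6]
opening: 0.479
```

```bash
python3 - <<'E'
from h import *
chk()
plan(tumble(47.5,[1.2,2.4,3],lift=.8),0.02)
E
```

```text
t 21.6 eef-cmd [ 0.3  0.7 -0.4] rot [-0.2 -0.1 -0.2] F [1.7 2.3 2.6] op 45.5 joints [0.29, 0.71, 1.9, -0.73, 0.93, 0.94]
grasp in board [  0.3 103.4  23.8]
[{"slide":[-0.0005,0.0004,0.0],"dr":[0.0,0.0,-0.021],"fingers":0.02},{"slide":[-0.001,0.0009,0.0],"dr":[0.0,0.0,-0.042],"fingers":0.02},{"slide":[-0.0012,0.001,0.0],"dr":[0.0,0.0,-0.052],"fingers":0.02}]
```

>>> drive_tool([
  {"slide": [-0.0005,0.0004,0.0],"dr": [0.0,0.0,-0.021],"fingers": 0.02},
  {"slide": [-0.001,0.0009,0.0],"dr": [0.0,0.0,-0.042],"fingers": 0.02},
  {"slide": [-0.0012,0.001,0.0],"dr": [0.0,0.0,-0.052],"fingers": 0.02},
])

```text
t: 21.85
eef_pos: [495.8, 52.2, 23.6]
tcp_rot: [-1.577, -0.667, -1.654]
ft_force: [-1.3, -0.6, 21.2]
opening: 0.477
```

```bash
python3 - <<'E'
from h import *
cv2.imwrite("pics/side19.png",optics.read_camera("side")[:,:,::-1]);chk()
b=cv2.imread("pics/side19.png")[110:230,185:325]
cv2.imwrite("pics/s19c.png",cv2.resize(b,None,fx=4.4,fy=4.4,interpolation=2))
E
```

```text
t 21.9 eef-cmd [ 0.  -0.2  1.4] rot [-0.2 -0.1 -0.2] F [-0.7 -0.6 18.4] op 45.2 joints [0.31, 0.73, 1.89, -0.76, 0.98, 0.98]
grasp in board [1.000e-01 1.037e+02 2.350e+01]
```

View pics/s19c.png

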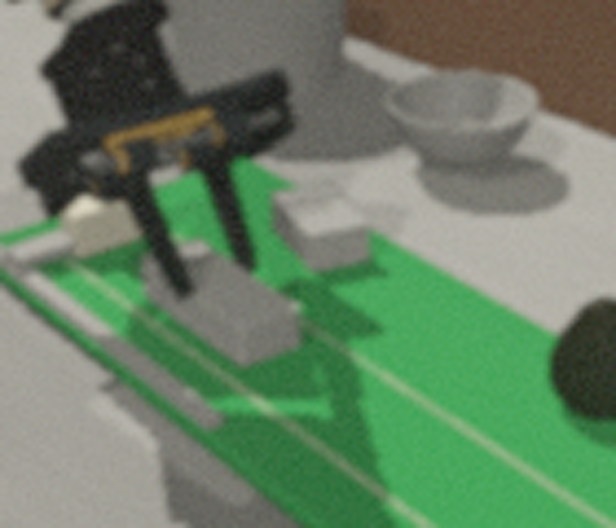

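Side picture: the tin lies flat in the lane, cap end leading (under the gripper at (170,260)), foot end towards us at (265,335). I'll ease off and release.

>>> drive_tool([
  {"slide": [0.0008,-0.001,0.0],"dr": [0,0,0],"fingers": 0.02},
  {"slide": [0.0009,-0.0012,0.0],"dr": [0,0,0],"fingers": 0.047},
  {"slide": [0.0009,-0.0012,0.0],"dr": [0,0,0],"fingers": 0.06},
  {"slide": [0.0009,-0.0012,0.0],"dr": [0,0,0],"fingers": 0.08},
  {"slide": [0.0009,-0.0012,0.0],"dr": [0,0,0],"fingers": 0.095},
])

```text
t: 22.32
eef_pos: [495.6, 52.6, 23.6]
tcp_rot: [-1.577, -0.663, -1.655]
ft_force: [-0.6, 0.6, 0.9]
opening: 0.648
```

```bash
python3 - <<'E'
from h import *
chk();sync(-38.2)
plan(sweep(103.7,23.5,-38,110,90,-20,3)+sweep(110,90,-20,150,150,-6,2),0.095)
plan(sweep(150,150,-6,170,150,0,2),0.095)
E
```

```text
t 22.32 eef-cmd [-0.1  0.1  1.4] rot [-0.3 -0.1  0. ] F [-0.6  0.6  0.9] op 61.7 joints [0.31, 0.73, 1.89, -0.75, 0.97, 0.97]
grasp in board [ -0.  103.9  23.5]
[{"slide":[0.0109,-0.0194,0.0001],"dr":[0.0,0.0,0.108],"fingers":0.095},{"slide":[0.0209,-0.0385,0.0001],"dr":[0.0,0.0,0.213],"fingers":0.095},{"slide":[0.0311,-0.0577,0.0001],"dr":[0.0,0.0,0.318],"fingers":0.095},{"slide":[0.0318,-0.0945,0.0001],"dr":[0.0,0.0,0.44],"fingers":0.095},{"slide":[0.0326,-0.1316,0.0001],"dr":[0.0,0.0,0.562],"fingers":0.095}]
[{"slide":[-0.011,-0.001,0.0],"dr":[0.0,0.0,0.052],"fingers":0.095},{"slide":[-0.0219,-0.0022,0.0],"dr":[0.0,0.0,0.105],"fingers":0.095}]
```

>>> drive_tool([
  {"slide": [0.0109,-0.0194,0.0001],"dr": [0.0,0.0,0.108],"fingers": 0.095},
  {"slide": [0.0209,-0.0385,0.0001],"dr": [0.0,0.0,0.213],"fingers": 0.095},
  {"slide": [0.0311,-0.0577,0.0001],"dr": [0.0,0.0,0.318],"fingers": 0.095},
  {"slide": [0.0318,-0.0945,0.0001],"dr": [0.0,0.0,0.44],"fingers": 0.095},
  {"slide": [0.0326,-0.1316,0.0001],"dr": [0.0,0.0,0.562],"fingers": 0.095},
])

```text
t: 22.73
eef_pos: [501.4, 108.5, 149.2]
tcp_rot: [-1.574, -0.094, -1.658]
ft_force: [0.6, 1.4, 0.5]
opening: 0.977
```

>>> drive_tool([
  {"slide": [-0.011,-0.001,0.0],"dr": [0.0,0.0,0.052],"fingers": 0.095},
  {"slide": [-0.0219,-0.0022,0.0],"dr": [0.0,0.0,0.105],"fingers": 0.095},
])

```text
t: 22.9
eef_pos: [504.2, 130.0, 149.8]
tcp_rot: [-1.571, 0.008, -1.66]
ft_force: [-0.7, -0.6, -0.6]
opening: 1.001
```

```bash
python3 - <<'E'
from h import *
for n in("top","side"):cv2.imwrite(f"pics/{n}20.png",optics.read_camera(n)[:,:,::-1])
chk()
b=cv2.imread("pics/side20.png")[120:240,180:320];c=cv2.imread("pics/top20.png")[120:225,160:300]
cv2.imwrite("pics/s20c.png",cv2.resize(b,None,fx=5,fy=5,interpolation=2))
cv2.imwrite("pics/t20c.png",cv2.resize(c,None,fx=5,fy=5,interpolation=2))
E
```

```text
t 23.0 eef-cmd [ 0.7 -0.6  1. ] rot [-0.2  0.1  0.3] F [-0.5 -0.7 -0.7] op 94.9 joints [0.12, 0.4, 1.86, 0.01, 0.88, 0.21]
grasp in board [  0.8 169.4 152. ]
```

View pics/s20c.png

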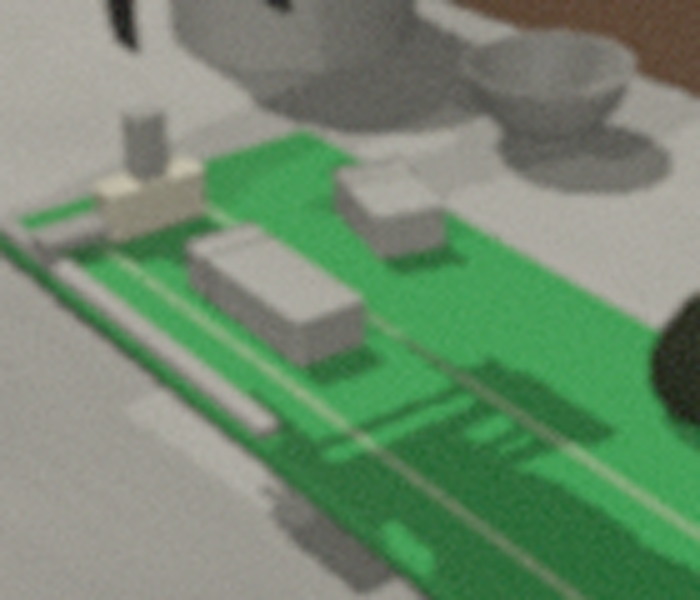

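View pics/t20c.png

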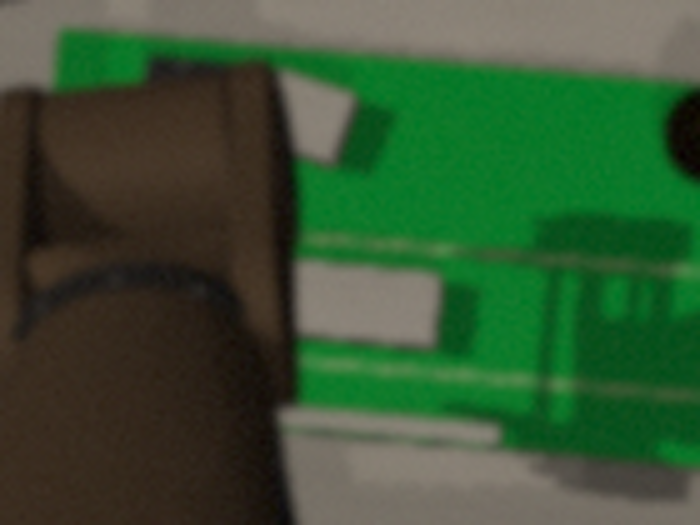

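The tin lies right way up, straight and centred in the lane, cap groove leading (side (230,245)). The stop block is at (150,200) with its post at (145,140), and the short tin is untouched. Now I'll measure the stop.

```bash
python3 - <<'E'
from h import *
S=lambda u,v:np.array([u/5+180-.4,v/5+120-.4]);Tt=lambda u,v:np.array([u/5+160-.4,v/5+120-.4])
obs=[("side",S(*a),b) for a,b in [((107,244),(-35,0,0)),((206,204),(35,0,0)),((98,198),(-35,0,35)),((206,162),(35,0,35))]]
obs+= [("side",S(145,180),(0,3,35)),("side",S(129,110),(-12,3,80)),("side",S(165,110),(12,3,80))]
# initial top view grip-block (tc crop): face edge u~111 at v 168..255
obs+=[("top",tc(112,172),(35,0,35)),("top",tc(103,256),(-35,0,35))]
for o in(obs,obs[:7],obs[7:]):
    x,r=fit(o,[505,190,-.087],15);print("stop",np.round(inboard([x[0],x[1],15]),1),x[2]-BY,np.round(r,1).tolist())
o=[("side",S(*a),b) for a,b in[((187,243),(-23,60,30)),((247,226),(23,60,30)),((364,296),(23,-60,30)),((302,325),(-23,-60,30)),((305,366),(-23,-60,0)),((364,335),(23,-60,0)),((193,282),(-23,60,0))]]
t=[("top",Tt(441,270),(23,-60,30)),("top",Tt(434,349),(-23,-60,30))]
for q in(o,t,o+t):
    x,r=fit(q,[497,68,-.087],15);print("tin",np.round(inboard([x[0],x[1],15]),1),x[2]-BY,np.round(r,1).tolist())
E
```

```text
stop [ -1.2 238.6   0. ] -0.044606987911896406 [[0.3, 0.5], [0.1, 2.6], [1.2, -0.4], [-0.5, 1.1], [1.4, -0.1], [0.1, 1.6], [-0.1, -0.3], [-1.0, 0.4], [-2.0, 0.2]]
stop [1.000e-01 2.426e+02 0.000e+00] -0.05526231509242327 [[-0.0, -0.2], [-0.2, 2.1], [0.9, -1.1], [-0.8, 0.6], [1.1, -0.6], [-0.2, 1.0], [-0.4, -0.8]]
stop [2.00e-01 2.34e+02 0.00e+00] 0.0027994526368663175 [[-0.0, 0.1], [0.0, -0.0]]
tin [  0.2 108.2   0. ] 0.005164925448971722 [[-0.5, -0.5], [0.5, -1.4], [0.9, -0.0], [-0.2, -0.8], [-0.5, 0.3], [0.9, 1.4], [-1.1, 0.6]]
tin [1.000e-01 1.074e+02 0.000e+00] 0.006150380345506967 [[-0.0, 0.7], [0.0, -0.7]]
tin [ -0.  107.7   0. ] 0.0053512329618406185 [[-0.4, -0.4], [0.5, -1.4], [0.9, 0.0], [-0.1, -0.7], [-0.4, 0.4], [1.0, 1.4], [-1.1, 0.6], [-0.2, 0.7], [-0.1, -0.6]]
```

```bash
python3 - <<'E'
from h import *
plan(sweep(170,150,0,247,145,0,3)+sweep(247,145,0,247,110,0,2),0.095)
plan(sweep(247,110,0,247,62,0,4)+[tgt(0,247,62,0)],0.095)
E
```

```text
[{"slide":[-0.0256,0.0017,0.0],"dr":[0.0,0.0,0.0],"fingers":0.095},{"slide":[-0.0513,0.0034,0.0],"dr":[0.0,0.0,0.0],"fingers":0.095},{"slide":[-0.077,0.0051,0.0],"dr":[0.0,0.0,0.0],"fingers":0.095},{"slide":[-0.077,0.0226,0.0],"dr":[0.0,0.0,0.0],"fingers":0.095},{"slide":[-0.077,0.0401,0.0],"dr":[0.0,0.0,0.0],"fingers":0.095}]
[{"slide":[0.0,0.012,0.0],"dr":[0.0,0.0,0.0],"fingers":0.095},{"slide":[0.0,0.024,0.0],"dr":[0.0,0.0,0.0],"fingers":0.095},{"slide":[0.0,0.036,0.0],"dr":[0.0,0.0,0.0],"fingers":0.095},{"slide":[0.0,0.048,0.0],"dr":[0.0,0.0,0.0],"fingers":0.095},{"slide":[0.0,0.048,0.0],"dr":[0.0,0.0,0.0],"fingers":0.095}]
```

>>> drive_tool([
  {"slide": [-0.0256,0.0017,0.0],"dr": [0.0,0.0,0.0],"fingers": 0.095},
  {"slide": [-0.0513,0.0034,0.0],"dr": [0.0,0.0,0.0],"fingers": 0.095},
  {"slide": [-0.077,0.0051,0.0],"dr": [0.0,0.0,0.0],"fingers": 0.095},
  {"slide": [-0.077,0.0226,0.0],"dr": [0.0,0.0,0.0],"fingers": 0.095},
  {"slide": [-0.077,0.0401,0.0],"dr": [0.0,0.0,0.0],"fingers": 0.095},
])

```text
t: 23.42
eef_pos: [509.8, 207.6, 107.1]
tcp_rot: [-1.574, 0.002, -1.656]
ft_force: [0.4, 0.2, -0.2]
opening: 0.998
```

```bash
python3 - <<'E'
from h import *
cv2.imwrite("pics/side21.png",optics.read_camera("side")[:,:,::-1])
p,R=tgt(0,247,110,0);setcmd(p,R);chk()
b=cv2.imread("pics/side21.png")[90:210,160:300]
cv2.imwrite("pics/s21c.png",cv2.resize(b,None,fx=4.4,fy=4.4,interpolation=2))
E
```

```text
t 23.47 eef-cmd [-1.1 -0.2 -3.4] rot [-0.5 -0.   0. ] F [-1.2 -1.  -2.9] op 95.1 joints [0.26, 0.49, 1.84, 0.0, 0.82, 0.35]
grasp in board [ -0.9 246.7 107.6]
```

View pics/s21c.png

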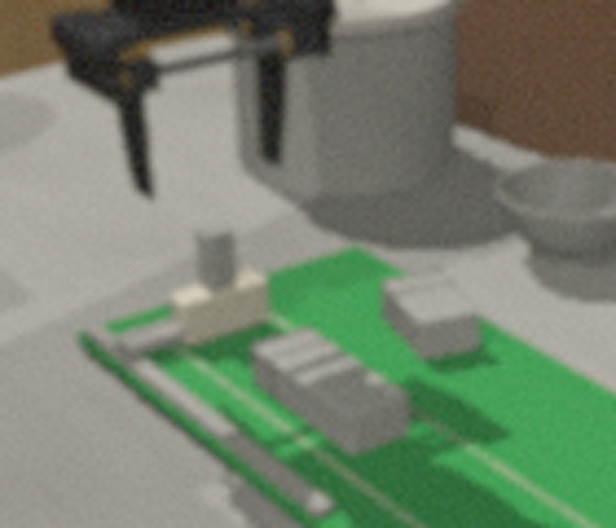

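Side picture: the two fingers are above and either side of the stop's post (215,255), and everything else is clear. Descending.

>>> drive_tool([
  {"slide": [0.0,0.012,0.0],"dr": [0.0,0.0,0.0],"fingers": 0.095},
  {"slide": [0.0,0.024,0.0],"dr": [0.0,0.0,0.0],"fingers": 0.095},
  {"slide": [0.0,0.036,0.0],"dr": [0.0,0.0,0.0],"fingers": 0.095},
  {"slide": [0.0,0.048,0.0],"dr": [0.0,0.0,0.0],"fingers": 0.07},
  {"slide": [0.0,0.048,0.0],"dr": [0.0,0.0,0.0],"fingers": 0.04},
])

```text
t: 23.88
eef_pos: [508.4, 206.1, 57.8]
tcp_rot: [-1.579, 0.001, -1.659]
ft_force: [0.3, 0.2, -0.6]
opening: 0.909
```

>>> drive_tool([
  {"slide": [0,0,0],"dr": [0,0,0],"fingers": 0.03},
  {"slide": [0,0,0],"dr": [0,0,0],"fingers": 0.03},
  {"slide": [0,0,0],"dr": [0,0,0],"fingers": 0.03},
  {"slide": [0,0,0],"dr": [0,0,0],"fingers": 0.03},
  {"slide": [0,0,0],"dr": [0,0,0],"fingers": 0.03},
])

```text
t: 24.3
eef_pos: [509.8, 206.8, 60.2]
tcp_rot: [-1.574, 0.004, -1.659]
ft_force: [-0.4, -0.1, 0.1]
opening: 0.564
```

>>> drive_tool([
  {"slide": [0,0,0],"dr": [0,0,0],"fingers": 0.018},
  {"slide": [0,0,0],"dr": [0,0,0],"fingers": 0.018},
  {"slide": [0,0,0],"dr": [0,0,0],"fingers": 0.018},
])

```text
t: 24.55
eef_pos: [509.6, 206.8, 59.8]
tcp_rot: [-1.575, 0.004, -1.659]
ft_force: [0.9, -0.0, 0.2]
opening: 0.356
```

```bash
python3 - <<'E'
from h import *
p,R=tgt(0,247,62,0);setcmd(p,R);chk()
cv2.imwrite("pics/side22.png",optics.read_camera("side")[:,:,::-1])
b=cv2.imread("pics/side22.png")[100:210,170:300]
cv2.imwrite("pics/s22c.png",cv2.resize(b,None,fx=5,fy=5,interpolation=2))
E
```

```text
t 24.55 eef-cmd [ 0.4 -0.   0.8] rot [-0.2  0.1  0.2] F [ 0.9 -0.   0.2] op 33.8 joints [0.26, 0.56, 1.87, 0.01, 0.71, 0.34]
grasp in board [  0.5 246.9  63.8]
```

View pics/s22c.png

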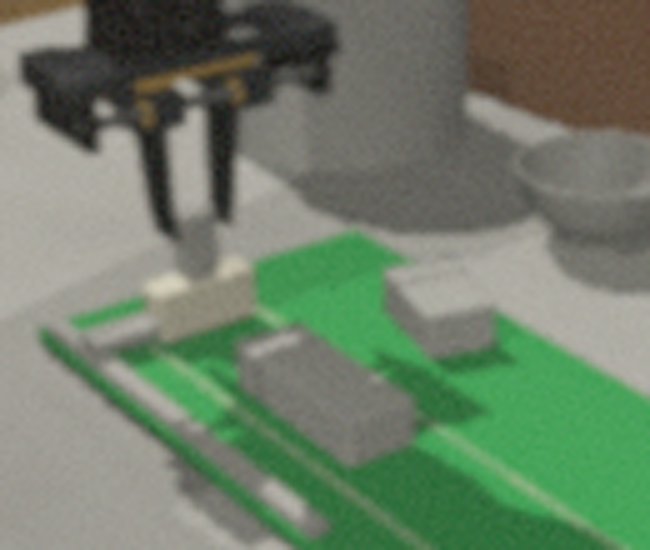

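```bash
python3 - <<'E'
from h import *
f=lambda P:np.round((proj("side",P)-[170,100]+.4)*5)
s=env.state();p=s["eef_pos"];R=e2R(s["tcp_rot"]);z=R.apply([0,0,1])
print("tips",f([p-z*17-0,p+z*17]).tolist())
Rw=Ro.from_euler("z",BY)
for yf in(234,238,242):
    print(yf,f(Rw.apply([[0,yf+12,80],[0,yf+12,35],[-35,yf,35],[35,yf,35],[-35,yf,0]])+[*BP,15]).tolist())
E
```

```text
tips [[175.0, 269.0], [222.0, 255.0]]
234 [[195.0, 210.0], [200.0, 277.0], [161.0, 299.0], [258.0, 269.0], [165.0, 350.0]]
238 [[192.0, 208.0], [197.0, 275.0], [157.0, 297.0], [254.0, 266.0], [162.0, 347.0]]
242 [[188.0, 206.0], [193.0, 272.0], [154.0, 294.0], [251.0, 264.0], [159.0, 345.0]]
```

```bash
python3 - <<'E'
from h import *
f=lambda P,o,k:np.round((proj("side",P)-o+.4)*k)
z=Ro.from_euler("z",BY).apply([1,0,0])
p=np.array([509.8,207.6,108.])
print("tips21",f([p-z*47,p+z*47],[160,90],4.4).tolist())
cv2.imwrite("pics/side23.png",optics.read_camera("side")[:,:,::-1])
cv2.imwrite("pics/top23.png",optics.read_camera("top")[:,:,::-1])
chk()
b=cv2.imread("pics/side23.png")[120:180,180:250]
cv2.imwrite("pics/s23c.png",cv2.resize(b,None,fx=9,fy=9,interpolation=2))
E
```

```text
tips21 [[154.0, 228.0], [271.0, 195.0]]
t 24.7 eef-cmd [1.6 0.  0.8] rot [-0.1  0.   0.3] F [-0.3 -0.7 -0.4] op 23.9 joints [0.26, 0.56, 1.87, 0.01, 0.71, 0.34]
grasp in board [  1.6 247.1  63.8]
```

View pics/s23c.png

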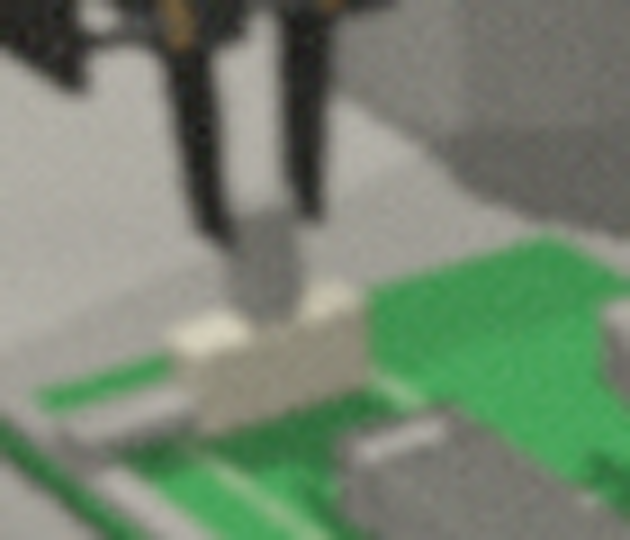

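```bash
python3 - <<'E'
from h import *
f=lambda P,o,k:np.round((proj("side",P)-o+.4)*k)
z=Ro.from_euler("z",BY).apply([1,0,0])
p=np.array([481.8,-90.7,24.5]);R=e2R([-1.579,-.704,-1.653]);y=R.apply([0,1,0])
for b in(0,10,19,25):print(b,f([p-z*25-y*b,p+z*25-y*b],[215,140],5.4).tolist())
p=np.array([482,-90,24.2])
for b in(0,10,19):print("open60",b,f([p-z*32-y*b,p+z*32-y*b],[215,140],5.4).tolist())
chk()
E
```

```text
0 [[250.0, 361.0], [330.0, 327.0]]
10 [[241.0, 342.0], [323.0, 309.0]]
19 [[234.0, 325.0], [315.0, 292.0]]
25 [[229.0, 313.0], [311.0, 280.0]]
open60 0 [[237.0, 366.0], [341.0, 322.0]]
open60 10 [[229.0, 347.0], [333.0, 304.0]]
open60 19 [[222.0, 329.0], [326.0, 287.0]]
t 24.7 eef-cmd [1.6 0.  0.8] rot [-0.1  0.   0.3] F [-0.3 -0.7 -0.4] op 23.9 joints [0.26, 0.56, 1.87, 0.01, 0.71, 0.34]
grasp in board [  1.6 247.1  63.8]
```

The reported opening is 23.9 mm, which matches the 24 mm post, so it is gripped. The visible dark fingers end about 20 mm short of the reported TCP in this and earlier pictures, but every grip has held. Now I'll slide the stop towards the tin.

>>> drive_tool([
  {"slide": [0.006,0,0],"dr": [0,0,0],"fingers": 0.015},
  {"slide": [0.018,0,0],"dr": [0,0,0],"fingers": 0.015},
  {"slide": [0.03,0,0],"dr": [0,0,0],"fingers": 0.015},
  {"slide": [0.042,0,0],"dr": [0,0,0],"fingers": 0.015},
  {"slide": [0.052,0,0],"dr": [0,0,0],"fingers": 0.015},
])

```text
t: 25.12
eef_pos: [506.4, 154.6, 59.8]
tcp_rot: [-1.572, 0.005, -1.659]
ft_force: [5.0, 2.1, -0.5]
opening: 0.25
```

```bash
python3 - <<'E'
from h import *
mv((.052,0,0));
for n in("top","side"):cv2.imwrite(f"pics/{n}24.png",optics.read_camera(n)[:,:,::-1])
chk()
b=cv2.imread("pics/side24.png")[120:210,180:280]
cv2.imwrite("pics/s24c.png",cv2.resize(b,None,fx=6.5,fy=6.5,interpolation=2))
E
```

```text
t 25.22 eef-cmd [ 1.6 -1.1  0.8] rot [-0.1  0.1  0.2] F [ 5.8 -2.5 -1.3] op 24.1 joints [0.17, 0.54, 1.92, 0.01, 0.68, 0.25]
grasp in board [  1.8 193.9  63.8]
```

View pics/s24c.png

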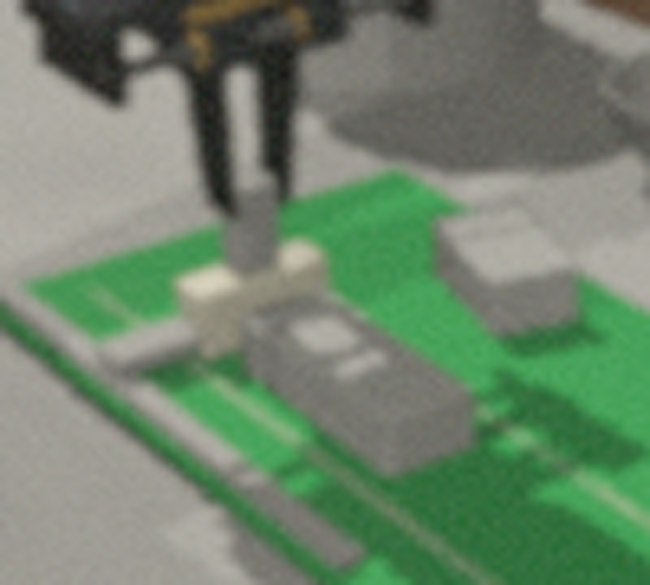

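Side picture: the stop followed the gripper (block at (250,290), post at (252,225)). A gap to the tin's cap end remains. Closing it in small steps while watching the force.

>>> drive_tool([
  {"slide": [0.002,0,0],"dr": [0,0,0],"fingers": 0.015},
  {"slide": [0.004,0,0],"dr": [0,0,0],"fingers": 0.015},
  {"slide": [0.006,0,0],"dr": [0,0,0],"fingers": 0.015},
  {"slide": [0.008,0,0],"dr": [0,0,0],"fingers": 0.015},
])

```text
t: 25.55
eef_pos: [505.7, 147.1, 59.7]
tcp_rot: [-1.572, 0.005, -1.659]
ft_force: [5.4, 2.7, 0.0]
opening: 0.249
```

>>> drive_tool([
  {"slide": [0.001,0,0],"dr": [0,0,0],"fingers": 0.015},
  {"slide": [0.002,0,0],"dr": [0,0,0],"fingers": 0.015},
])

```text
t: 25.72
eef_pos: [505.6, 145.2, 59.8]
tcp_rot: [-1.572, 0.005, -1.659]
ft_force: [6.1, 1.5, -1.1]
opening: 0.248
```

```bash
python3 - <<'E'
from h import *
mv((.010,0,0));chk()
cv2.imwrite(f"pics/side25.png",optics.read_camera("side")[:,:,::-1])
b=cv2.imread("pics/side25.png")[140:200,195:265]
cv2.imwrite("pics/s25c.png",cv2.resize(b,None,fx=9,fy=9,interpolation=2))
E
```

```text
t 25.72 eef-cmd [1.8 0.2 0.8] rot [-0.1  0.1  0.3] F [ 6.1  1.5 -1.1] op 23.6 joints [0.15, 0.53, 1.93, 0.01, 0.68, 0.23]
grasp in board [  1.8 185.2  63.8]
```

View pics/s25c.png

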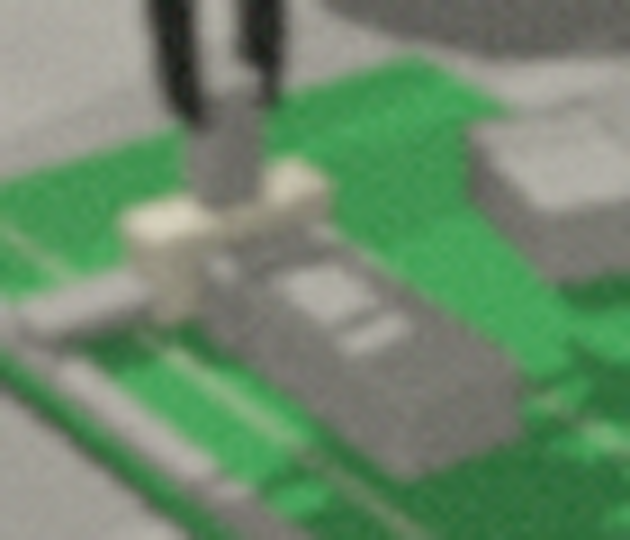

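>>> drive_tool([
  {"slide": [0.001,0,0],"dr": [0,0,0],"fingers": 0.015},
  {"slide": [0.002,0,0],"dr": [0,0,0],"fingers": 0.015},
])

```text
t: 25.93
eef_pos: [505.4, 143.2, 59.7]
tcp_rot: [-1.572, 0.005, -1.659]
ft_force: [4.1, 0.6, -0.7]
opening: 0.247
```

>>> drive_tool([
  {"slide": [0.001,0,0],"dr": [0,0,0],"fingers": 0.015},
  {"slide": [0.002,0,0],"dr": [0,0,0],"fingers": 0.015},
])

```text
t: 26.1
eef_pos: [505.2, 141.2, 59.8]
tcp_rot: [-1.572, 0.005, -1.659]
ft_force: [5.4, 1.8, -0.9]
opening: 0.251
```

```bash
python3 - <<'E'
from h import *
mv((.004,0,0));chk()
for n in("top","side"):cv2.imwrite(f"pics/{n}26.png",optics.read_camera(n)[:,:,::-1])
b=cv2.imread("pics/side26.png")[140:200,195:265]
cv2.imwrite("pics/s26c.png",cv2.resize(b,None,fx=9,fy=9,interpolation=2))
E
```

```text
t 26.1 eef-cmd [1.8 0.2 0.8] rot [-0.1  0.1  0.3] F [ 5.4  1.8 -0.9] op 23.8 joints [0.14, 0.53, 1.94, 0.01, 0.68, 0.23]
grasp in board [  1.8 181.3  63.8]
```

View pics/s26c.png

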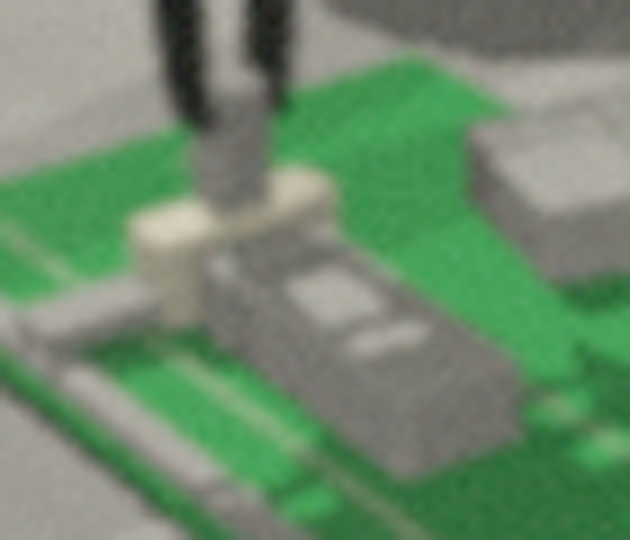

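>>> drive_tool([
  {"slide": [0.0005,0,0],"dr": [0,0,0],"fingers": 0.015},
  {"slide": [0.001,0,0],"dr": [0,0,0],"fingers": 0.015},
])

```text
t: 26.37
eef_pos: [505.2, 140.2, 59.8]
tcp_rot: [-1.572, 0.005, -1.659]
ft_force: [6.0, 1.5, -0.9]
opening: 0.249
```

>>> drive_tool([
  {"slide": [0.0005,0,0],"dr": [0,0,0],"fingers": 0.015},
  {"slide": [0.001,0,0],"dr": [0,0,0],"fingers": 0.015},
])

```text
t: 26.53
eef_pos: [505.1, 139.2, 59.8]
tcp_rot: [-1.572, 0.005, -1.659]
ft_force: [5.3, 0.3, -0.4]
opening: 0.249
```

>>> drive_tool([
  {"slide": [0.0005,0,0],"dr": [0,0,0],"fingers": 0.015},
  {"slide": [0.001,0,0],"dr": [0,0,0],"fingers": 0.015},
])

```text
t: 26.7
eef_pos: [505.0, 138.3, 59.8]
tcp_rot: [-1.572, 0.005, -1.659]
ft_force: [5.7, 4.3, -1.1]
opening: 0.245
```

```bash
python3 - <<'E'
from h import *
mv((.003,0,0));chk()
for n in("top","side"):cv2.imwrite(f"pics/{n}27.png",optics.read_camera(n)[:,:,::-1])
chk()
b=cv2.imread("pics/side27.png")[140:200,195:265]
cv2.imwrite("pics/s27c.png",cv2.resize(b,None,fx=9,fy=9,interpolation=2))
E
```

```text
t 26.7 eef-cmd [1.8 0.3 0.8] rot [-0.1  0.1  0.3] F [ 5.7  4.3 -1.1] op 23.3 joints [0.14, 0.53, 1.94, 0.01, 0.67, 0.22]
grasp in board [  1.8 178.3  63.8]
t 26.8 eef-cmd [1.8 0.3 0.7] rot [-0.1  0.1  0.3] F [ 5.   3.2 -0.6] op 23.7 joints [0.14, 0.53, 1.94, 0.01, 0.67, 0.22]
grasp in board [  1.8 178.3  63.7]
```

View pics/s27c.png

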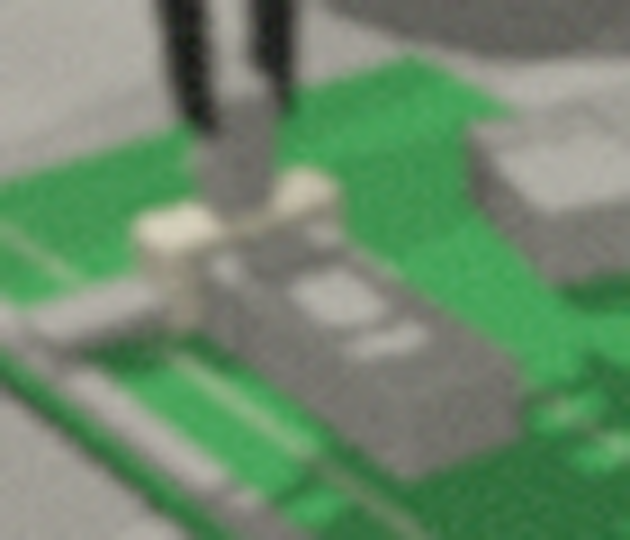

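Fy has risen to 3–4 N, which suggests first contact. I'll take one more small step to confirm.

>>> drive_tool([
  {"slide": [0.0005,0,0],"dr": [0,0,0],"fingers": 0.015},
  {"slide": [0.0005,0,0],"dr": [0,0,0],"fingers": 0.015},
])

```text
t: 26.97
eef_pos: [505.0, 138.0, 59.8]
tcp_rot: [-1.572, 0.005, -1.659]
ft_force: [5.8, 3.8, -0.6]
opening: 0.25
```

>>> drive_tool([
  {"slide": [0.0005,0,0],"dr": [0,0,0],"fingers": 0.015},
  {"slide": [0.0005,0,0],"dr": [0,0,0],"fingers": 0.015},
])

```text
t: 27.13
eef_pos: [504.9, 137.5, 59.7]
tcp_rot: [-1.572, 0.005, -1.659]
ft_force: [5.9, 3.6, -1.1]
opening: 0.25
```

>>> drive_tool([
  {"slide": [0.0005,0,0],"dr": [0,0,0],"fingers": 0.015},
  {"slide": [0.0005,0,0],"dr": [0,0,0],"fingers": 0.015},
])

```text
t: 27.3
eef_pos: [504.9, 137.0, 59.8]
tcp_rot: [-1.572, 0.005, -1.659]
ft_force: [5.7, 3.0, -1.3]
opening: 0.255
```

Fy is now steadily about 3.6 N, against about 1.5 N before, so the stop is against the tin. Releasing and rising.

>>> drive_tool([
  {"slide": [0,0,0],"dr": [0,0,0],"fingers": 0.03},
  {"slide": [0,0,0],"dr": [0,0,0],"fingers": 0.045},
  {"slide": [0,0,0],"dr": [0,0,0],"fingers": 0.06},
  {"slide": [0,0,0],"dr": [0,0,0],"fingers": 0.06},
  {"slide": [0,0,0],"dr": [0,0,0],"fingers": 0.06},
])

```text
t: 27.72
eef_pos: [503.3, 136.5, 59.4]
tcp_rot: [-1.575, 0.004, -1.659]
ft_force: [0.0, 0.7, 0.8]
opening: 0.537
```

>>> drive_tool([
  {"slide": [0,-0.01,0],"dr": [0,0,0],"fingers": 0.06},
  {"slide": [0,-0.03,0],"dr": [0,0,0],"fingers": 0.06},
  {"slide": [0,-0.06,0],"dr": [0,0,0],"fingers": 0.06},
  {"slide": [0,-0.09,0],"dr": [0,0,0],"fingers": 0.06},
  {"slide": [0,-0.12,0],"dr": [0,0,0],"fingers": 0.06},
])

```text
t: 28.13
eef_pos: [503.5, 135.9, 181.5]
tcp_rot: [-1.575, 0.004, -1.659]
ft_force: [0.5, 0.1, 0.5]
opening: 0.631
```

>>> drive_tool([
  {"slide": [-0.035,0,0],"dr": [0,0,0],"fingers": 0.06},
  {"slide": [-0.07,0,0],"dr": [0,0,0],"fingers": 0.06},
  {"slide": [-0.105,0,0],"dr": [0,0,0],"fingers": 0.06},
  {"slide": [-0.14,0,0],"dr": [0,0,0],"fingers": 0.06},
  {"slide": [-0.175,0,0],"dr": [0,0,0],"fingers": 0.06},
])

```text
t: 28.55
eef_pos: [519.0, 312.0, 181.1]
tcp_rot: [-1.575, 0.004, -1.659]
ft_force: [0.1, -0.4, -1.0]
opening: 0.632
```

>>> drive_tool([
  {"slide": [-0.035,0,0],"dr": [0,0,0],"fingers": 0.06},
  {"slide": [-0.07,0,0],"dr": [0,0,0],"fingers": 0.06},
  {"slide": [-0.1,0,0],"dr": [0,0,0],"fingers": 0.06},
  {"slide": [-0.1,0,0],"dr": [0,0,0],"fingers": 0.06},
])

```text
t: 28.88
eef_pos: [527.5, 414.5, 180.8]
tcp_rot: [-1.575, 0.005, -1.656]
ft_force: [0.3, 0.8, 0.2]
opening: 0.633
```

```bash
python3 - <<'E'
from h import *
for n in("top","side"):cv2.imwrite(f"pics/{n}30.png",optics.read_camera(n)[:,:,::-1])
b=cv2.imread("pics/side30.png")[130:220,180:290];c=cv2.imread("pics/top30.png")[120:225,160:300]
cv2.imwrite("pics/s30c.png",cv2.resize(b,None,fx=6.5,fy=6.5,interpolation=2))
cv2.imwrite("pics/t30c.png",cv2.resize(c,None,fx=5.4,fy=5.4,interpolation=2))
E
```

```text
(no output)
```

View pics/s30c.png

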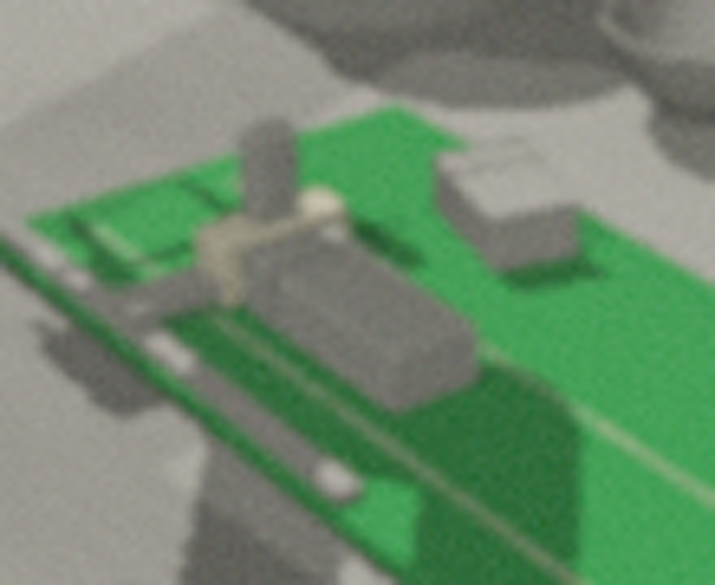

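View pics/t30c.png

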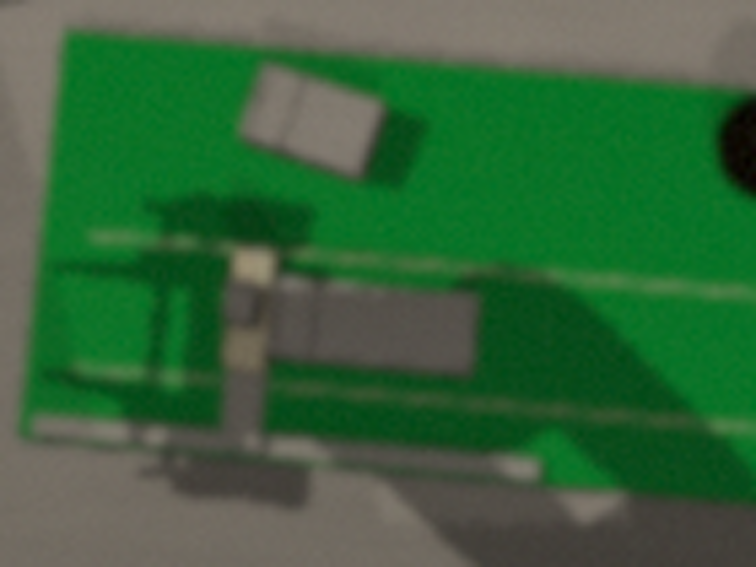

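Both pictures show the stop block (top (250,310)) touching the tin's cap end (275,320). The tin is straight between the lane lines and the short tin is in place. I'll do a final check on the gap and the bystanders.

```bash
python3 - <<'E'
from h import *
a=cv2.imread("pics/top0.png");b=cv2.imread("pics/top30.png")
def dark(im,x0,y0,x1,y1):
    g=im[y0:y1,x0:x1].max(2)<45;m=cv2.moments(g.astype(np.uint8),True);return m["m10"]/m["m00"]+x0,m["m01"]/m["m00"]+y0,g.sum()
print("avo",dark(a,288,130,318,162),dark(b,288,130,318,162));print("avo2",dark(a,355,225,390,260),dark(b,355,225,390,260))
for i,im in enumerate((a,b)):
    h=cv2.cvtColor(im[130:156,200:236],cv2.COLOR_BGR2HSV);g=(h[...,1]<90);m=cv2.moments(g.astype(np.uint8),True);print("short",m["m10"]/m["m00"],m["m01"]/m["m00"],g.sum())
c=b[160:200,195:260];cv2.imwrite("pics/t31c.png",cv2.resize(c,None,fx=12,fy=12,interpolation=2))
chk()
E
```

```text
avo (302.56953642384104, 146.7913907284768, np.int64(302)) (302.54355400696863, 146.68641114982577, np.int64(287))
avo2 (372.1069182389937, 241.8679245283019, np.int64(318)) (372.08053691275165, 241.88926174496643, np.int64(298))
short 17.723684210526315 11.802631578947368 380
short 17.7578125 11.7421875 384
t 28.98 eef-cmd [ 24.3 272.6 121.6] rot [-0.3 -0.   0.2] F [ 0.2 -0.7  0.9] op 60.2 joints [0.56, 0.56, 1.45, 0.01, 1.12, 0.64]
grasp in board [  0.6 451.6 184.6]
```

View pics/t31c.png

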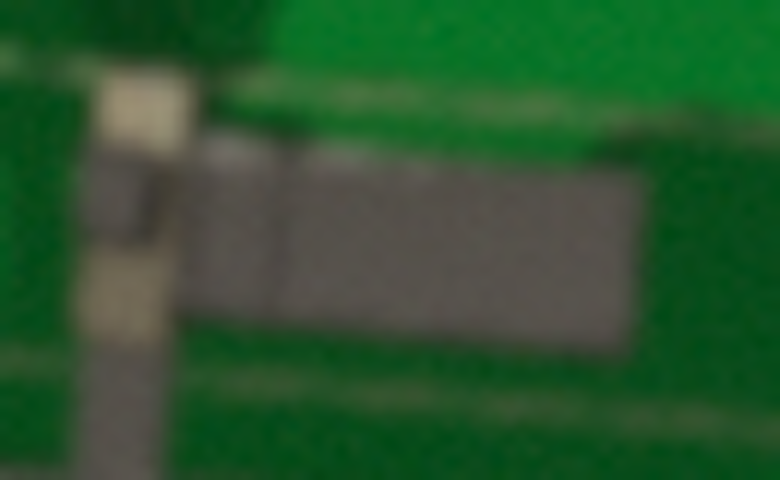

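The zoom shows no green between the stop's face (about x=180) and the tin's cap end. The tin is straight in the lane and the bystanders' image centres have moved by about 0.1 pixel or less. Handing in.

```bash
python3 -c "
from cell import env
print(env.job_done())"
```

```text
the job is handed in; nothing more can be done
None
```

I walked the tin through two full tumbles in four gripped quarter-turns, regripping it each time it stood or lay flat. I then slid the end stop along its lane until it touched the tin and handed the job in at about 29 s of the 67 s allowed.

**Final checks, after the arm had moved away:**
- **Tin:** it lies flat and the right way up, cap end leading. Before the stop touched it, it measured within about 1 mm of the lane's middle line and 0.3° of straight; it looked the same in the last picture.
- **End stop:** no gap to the tin shows in the pictures. Pushing force rose from about 1.5 N to a steady 3.6 N over the last 2 mm or so, which fits contact, so the tin may have been nudged by a millimetre or two.
- **Bystanders:** both avocados and the short tin are within about 0.1 pixel of where they started in the top view.

**What was less clean:**
- **Contact with the board:** a few times during the tumbles the vertical force came close to the tin's full weight. Its lower edge was then barely loaded and may have lifted by up to about 1 mm before I pressed it back down.
- **Pressing at lay-down:** the tin was briefly pressed onto the board with about 30 N at the end of the first tumble, and about 20 N at the end of the second.
- **Finger position:** in the pictures the visible ends of the fingers sat about 20 mm behind the reported tool point. Every grip held, so I did not chase this.
- **Stop position:** the side and top views disagreed by about 8 mm on where the stop started. I found the final contact by force instead.

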